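# Butt the drilled punch block against its neighbour under the bench riser

### The job

Under the shelf riser one drilled wooden punch block is screwed to the table; its twin lies on the granite slab beneath the cork sanding block. Set the cork block aside flat on the bare table, put the loose punch block down on the table under the shelf alongside the fixed one, and push it up flush so that the long sides meet with no gap and the ends are level. Then lay the cork block back flat in the middle of the granite slab; leave the glass jar and the tape roll where they stand.

Things in the scene. Friction and masses are not known exactly. Their poses are not given: they have to be found in the camera images.
- riser: fixed bench riser: brown shelf board on plywood ends and back. Origin on the table, mid-bay; x to the back, y left along the shelf. Bay open to -x, 360 mm wide between the ends. Board 16 mm thick, underside at 150 mm, x -24 (front edge) to 70 mm; ends begin at x 10, back at x 60. It roofs the fixed block: a gripper pointing straight down does not fit; lean its body back about 30 deg to the front
- fixed_block: drilled light-wood punch block, six brass-bushed bores in its top, 100x56x45 mm (x, y, z), screwed to the table under the riser near the bay's left or right end (varies), its x along the riser's x. About 15 mm lie between it and the riser's end; its free side faces mid-bay. Its front end stands about 26 mm before the board's front edge. Origin: centre of underside
- loose_block: loose twin of the fixed block, 100x56x45 mm (x along its length), about 0.18 kg, grasped across its 56 mm width; starts flat on the granite slab under the cork block, its length within 0.2 rad of the world x direction. Same turned half round. Origin: centre of underside; when flush it lies 56 mm to the side (y) of the fixed block's origin, at equal x
- cork_block: cork sanding block, 56 x 96 x 28 mm (x, y, z), about 45 g, starts on the loose punch block, roughly lengthwise along it. Origin: centre of the underside; its own y runs along its length
- granite_slab: grey granite slab, 92x135x26 mm (x, y, z), 0.88 kg, flat on the table to the robot's right or left, its length y roughly pointing away from the robot. Origin: centre of underside. Straight ahead of the robot, between slab and tape roll and in front of the riser (x 0.36 to 0.48 m, y within 0.08 m), the table is bare
- screw_jar: glass jar of posts with a steel lid, 58 mm across, 66 mm high, bystander under the riser at the other end of the bay from the fixed block; about 210 mm are free between the two. Origin: centre of the underside
- masking_tape: roll of masking tape lying flat, 106 mm across, 25 mm high, bystander on the opposite side from the granite slab. Origin: centre of the underside

How it is judged (in metres and radians):
On the way, in this order (a step that is already met when the one before it is completed fails the run):
1. the cork block lies flat on the table, let go (height (world z) of cork_block below 0.006 m and angle between cork_block's own z axis and vertical below 0.06 rad and contact force between cork_block and the fingers below 0.1 N), for 0.2 s.
2. the loose punch block stands flush against the fixed one under the shelf, let go, while the cork block is still on the table ((y of loose_block in the frame of fixed_block between 0.053 and 0.0585 m or y of loose_block in the frame of fixed_block between -0.0585 and -0.053 m) and x of loose_block in the frame of fixed_block between -0.008 and 0.008 m and angle between the x axis of loose_block and the x axis of fixed_block, either way round below 0.035 rad and angle between loose_block's own z axis and vertical below 0.05 rad and height (world z) of loose_block below 0.004 m and contact force between loose_block and the fingers below 0.1 N and height (world z) of cork_block below 0.006 m), for 0.2 s.
At the end, for the whole second after the job is handed in: The loose punch block stands flat on the table beside the fixed one, long sides together (gap under 2.5 mm), end faces level within 8 mm and parallel within 0.035 rad; the cork block lies flat on the granite slab, its centre within 25 mm across and 35 mm along of the slab's centre; all at rest ((y of loose_block in the frame of fixed_block between 0.053 and 0.0585 m or y of loose_block in the frame of fixed_block between -0.0585 and -0.053 m) and x of loose_block in the frame of fixed_block between -0.008 and 0.008 m and angle between the x axis of loose_block and the x axis of fixed_block, either way round below 0.035 rad and angle between loose_block's own z axis and vertical below 0.05 rad and height (world z) of loose_block below 0.004 m and x of cork_block in the frame of granite_slab between -0.025 and 0.025 m and y of cork_block in the frame of granite_slab between -0.035 and 0.035 m and z of cork_block in the frame of granite_slab between 0.022 and 0.031 m and angle between cork_block's own z axis and vertical below 0.06 rad and contact force between cork_block and granite_slab above 0.1 N and linear speed of each of loose_block, cork_block below 0.01 m/s); the robot touches nothing.
It fails at once if the glass jar is shifted by more than 25 mm or tipped (distance of screw_jar from where it was at the start of the episode above 0.025 m or angle between screw_jar's own z axis and vertical above 0.3 rad).
It fails at once if the tape roll is shifted by more than 30 mm (distance of masking_tape from where it was at the start of the episode above 0.03 m).
It also fails if it takes over 72 s, if anything falls off the work surface, if the arm or the gripper's body presses on something with over 40 N, if the wrist force passes 120 N, or if a joint passes its speed limit or range.

### The arm

A 7-joint arm with a two-finger parallel gripper is mounted at the origin on the work surface; the furniture and walls round the work are solid. World frame = base frame: x ahead of the robot, y to its left, z up, the work surface at z = 0. Lengths are in mm, angles in rad, forces in N, time in s.
With the tool pointing down it reaches from about 400 to 875 mm from the base axis. Payload 4.4 kg.
Tool frame: the origin (TCP) lies midway between the tips of the shut fingers; the grasp point (between the pads) lies 19 mm behind it; z points along the fingers, y is the line along which they close (so a half turn about z gives the same grasp; the last joint's range is limited). The gripper opens to 85 mm and grips with 20 to 120 N. Pads are 22 mm wide; open, the fingers measure 114 mm over their backs; the gripper's body (76 mm by 85 mm) begins 54 mm behind the grasp point. The pads swing forward as they close: fully open they stand 13 mm farther back than shut.
Start: joints at [-1.374, 0.628, 0.038, 1.517, -0.027, 0.996, -0.02], TCP at [168.836, 627.704, 231.313] pointing down, gripper open.
Joint ranges: [-3.06, 3.06], [-0.37, 2.12], [-1.25, 1.32], [0.18, 2.47], [-1.1, 4.24], [0.23, 1.98], [-2.94, 2.94]. Speed limits (rad/s): [2.57, 2.57, 3.14, 3.14, 3.14, 3.14, 3.14].

### API

Orientations are given as [roll, pitch, yaw] about the fixed x, y, z axes, in that order (R = Rz(yaw) Ry(pitch) Rx(roll)).
In Python, from cell import read_state, get_image, finish_job gives the robot as it stands.
- The arm moves only by the tool send_rows, never from a script. Its argument "series" is a list of rows, each an object of numbers: "ax", "ay", "az": the turn, a rotation vector about the tool's x, y, z in rad; "dx", "dy", "dz": the shift along the tool's x, y, z in cm; "hand": the closure, from 0 (fully open) to 1 (shut). In form: [{"ax": .., "ay": .., "az": .., "dx": .., "dy": .., "dz": .., "hand": ..}, ...]. A call has 1 to 10 rows; each row is the pose to reach, as a shift and turn from the pose commanded when the call began, along the tool's axes at that moment; what a row does not reach only later rows make up. A row lasts 1/10 s, in which the tool goes at most 50 mm and 8.59 degrees, less where a joint would pass 70% of its speed; a pose out of reach is approached as far as the arm can. A call with a gripper value outside its range is refused whole. The fingers move at their own pace and stop on an object; the grip force is fixed at half the most. Time passes only in rows, so rows that repeat a pose let the fingers close. It gives the time, the measured TCP pose, the force, the opening and the grip force at its end, in the units of the state.
- read_state(): the state, without advancing time (a new reading comes with each control period).
- get_image(name): name is "scene" or "side" or "wrist"; returns a dict with "pixels" (420x560x3 uint8, red, green, blue), "mtx" (3x3 intrinsics, pixels), "R" (3x3) and "t" (3): a world point X has camera coordinates R X + t. Camera axes: x right, y down, z forward; pixel columns grow to the right and rows downward; lengths in mm; the calibration is good to about 2 mm. A picture is of the moment at which its call begins. There is no depth.
- finish_job(): hands the job in; it is judged then, once.
The state is a dict: "clock": time; "qpos": joint angles; "qd": joint speeds; "tau": joint torques, N m; "eef_pos": TCP position; "tool_rot": TCP orientation; "force": force on the tool from outside, world axes, zero at the start; "torque": the same for the moment, N m; "width": finger opening in mm; "gripper_force": force on a finger pad.
Only numpy, scipy, OpenCV 4.12 (cv2) and the standard library are available. Lean on these libraries where they do the work, as an engineer would, in place of code of your own. Each camera call takes 0.05 s, during which the arm holds its last target. There are 200 camera calls.

## Working session

There is one attempt and no reset: what is moved stays moved. The work goes in short steps, Python scripts to look and compute and a tool call to move; the robot and the scene stay as the last step left them, time stands still between calls to the robot, and variables do not carry over. Pictures are saved under pics/ and viewed, at most 10 in all, crops included, and the job is handed in when it is done.

Besides the shell and the picture viewer there is one more tool, called as a command line: name --argument value ..., lists and objects as JSON in quotes. send_rows: Moves the arm, as the interface text tells. Its arguments: {"type":"object","properties":{"series":{"type":"array","items":{"type":"object","properties":{"ax":{"type":"number"},"ay":{"type":"number"},"az":{"type":"number"},"dx":{"type":"number"},"dy":{"type":"number"},"dz":{"type":"number"},"hand":{"type":"number"}}}}},"required":["series"]}

```bash
mkdir -p pics
python3 - <<'E'
from cell import *
import cv2,numpy as np
print(read_state())
a=[]
for n in("scene","side"):
    d=get_image(n);np.savez(f"{n}0.npz",**d);cv2.imwrite(f"pics/{n}0.png",d["pixels"][:,:,::-1])
    C=-d["R"].T@d["t"];print(n,C.round(),d["mtx"][0,0],d["R"].round(2).tolist())
E
```

```text
{'clock': 0.0, 'qpos': array([-1.37378167,  0.62934555,  0.03841942,  1.51837043, -0.0270257 ,
        0.99626453, -0.02000507]), 'qd': array([-0.00010101, -0.00061588,  0.00044283,  0.00094929, -0.00104651,
        0.00050775, -0.00016806]), 'tau': array([-6.26925048e-04, -5.63382411e+01,  1.22588307e+00, -1.93451339e+01,
        1.09504117e-02,  1.00495797e-02,  2.40972673e-05]), 'eef_pos': array([168.66173561, 627.09943482, 230.38824445]), 'tool_rot': array([-3.13972165e+00, -1.02437882e-05,  2.87877710e+00]), 'force': array([-0.14637283,  0.30773453, -0.2415052 ]), 'torque': array([-0.00505258, -0.00860636,  0.02199477]), 'gripper_force': 0.0, 'width': 85.7852483471118}
scene [   3. -484.  689.] 425.65247616257915 [[0.68, -0.73, 0.01], [-0.46, -0.44, -0.77], [0.57, 0.52, -0.64]]
side [ 354. -848.  623.] 535.5438721672225 [[0.98, -0.21, -0.01], [-0.11, -0.51, -0.86], [0.18, 0.84, -0.52]]
```

```bash
ls; ls -la . | head
```

```text
pics
scene0.npz
side0.npz
total 1396
drwxr-xr-x  3 agent agent   4096 Dec  2 02:50 .
drwxr-xr-x 23 root  root    4096 Dec  2 02:49 ..
drwxr-xr-x  2 agent agent   4096 Dec  2 02:50 pics
-rw-r--r--  1 agent agent 706740 Dec  2 02:50 scene0.npz
-rw-r--r--  1 agent agent 706740 Dec  2 02:50 side0.npz
```

View pics/scene0.png

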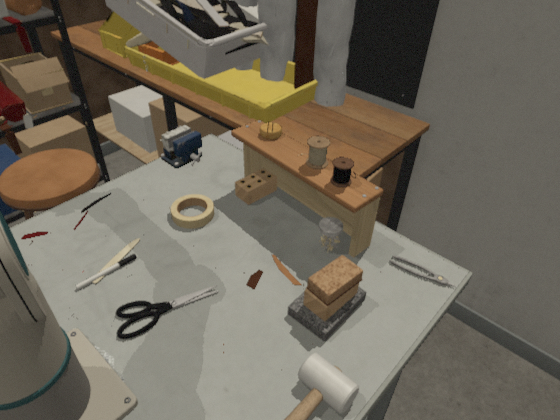

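View pics/side0.png

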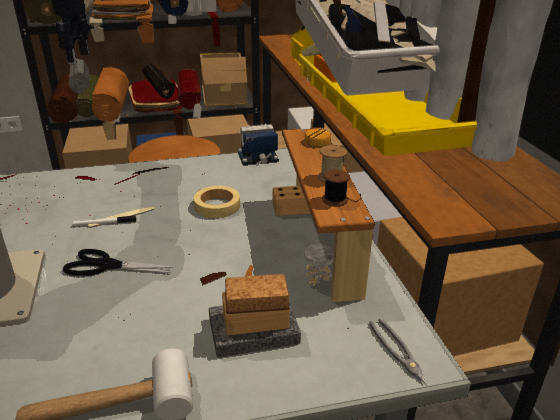

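Run:
```python
import cv2,numpy as np
s=np.load("scene0.npz")["pixels"][:,:,::-1];d=np.load("side0.npz")["pixels"][:,:,::-1]
# x4 : 100 wide x 75
def c(im,x,y):return cv2.resize(im[y:y+75,x:x+100],None,fx=4,fy=4,interpolation=cv2.INTER_CUBIC)
cv2.imwrite("pics/c0.png",np.vstack([np.hstack([c(s,280,258),c(s,215,150)]),np.hstack([c(d,205,275),c(d,255,170)])]))
```

```text
(no output)
```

View pics/c0.png

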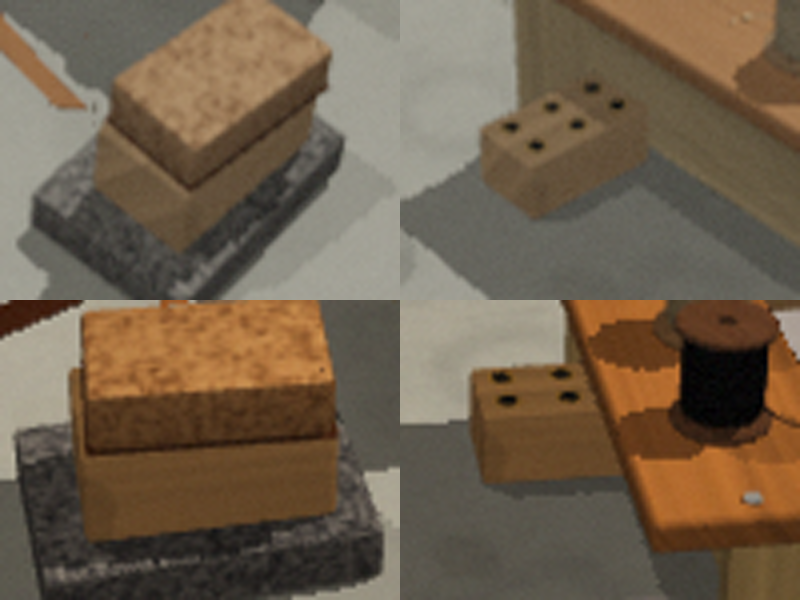

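```bash
cat > h.py <<'E'
import numpy as np,cv2
def ray(d,uv,z):
    C=-d["R"].T@d["t"]; v=d["R"].T@np.linalg.solve(d["mtx"],[uv[0],uv[1],1.]); return (C+v*(z-C[2])/v[2]).round(1)
def proj(d,X):
    p=d["mtx"]@(d["R"]@np.asarray(X,float)+d["t"]); return (p[:2]/p[2]).round(1)
E
python3 - <<'E'
from h import *
s=np.load("scene0.npz");d=np.load("side0.npz")
for n,c,uv,z in [("cork FL",s,(308,277.2),99),("BL",s,(339.5,257.5),99),("BR",s,(362.2,270),99),("FR",s,(327.5,294.8),99),
("corkside FL",d,(226,278.5),99),("FR",d,(226.5,300),99),("BR",d,(288,294),99),
("blk FRb",s,(325.7,320.5),26),("FLb",s,(304.2,304.7),26),("FLt",s,(305.8,288.5),71),("blk side FRb",d,(225.7,335),26),("BRb",d,(289,328),26),
("slab BR",s,(365.8,292),26),("FL",s,(288.2,307),26),("slab side FL",d,(209.2,308.7),26),("FR",d,(216.7,342.5),26),("BR",d,(300.7,337.5),26),
("fix FLt",s,(235.5,182.5),45),("FRt",s,(247.5,191.2),45),("BRt",s,(276.2,176.2),45),("FRb",s,(249.2,204.5),0),("FLb",s,(236.2,193),0),
("fix side FLt",d,(272.5,187.5),45),("FRt",d,(275,201.2),45),("FRb",d,(276.7,215.7),0),
("jar",s,(330,250),0),("jarside",d,(318,285),0),("board corner FR",d,(372-18,223),166),("board",d,(255+63.5,170+62),166),("boardS FR",s,(360,200),166),("brd FL",s,(233,131),166)]:
    print(n,ray(c,uv,z))
E
```

```text
cork FL [ 430.5 -182.    99. ]
BL [ 510.8 -194.    99. ]
BR [ 514.1 -243.6   99. ]
FR [ 422.8 -232.6   99. ]
corkside FL [ 429.1 -186.3   99. ]
FR [ 422.3 -237.    99. ]
BR [ 514.6 -243.8   99. ]
blk FRb [ 424.4 -235.9   26. ]
FLb [ 424.6 -183.7   26. ]
FLt [ 426.6 -182.3   71. ]
blk side FRb [ 418.2 -233.5   26. ]
BRb [ 518.3 -240.1   26. ]
slab BR [ 533.2 -252.1   26. ]
FL [ 399.2 -165.    26. ]
slab side FL [ 400.6 -167.2   26. ]
FR [ 402.4 -246.5   26. ]
BR [ 530.8 -264.3   26. ]
fix FLt [587.6 183.3  45. ]
FRt [583.3 134.9  45. ]
BRt [680.8 127.5  45. ]
FRb [587.6 134.6   0. ]
FLb [597.5 194.    0. ]
fix side FLt [587.4 183.4  45. ]
FRt [579.1 122.3  45. ]
FRb [585.9 134.7   0. ]
jar [ 600.2 -115.5    0. ]
jarside [ 604.6 -117.     0. ]
board corner FR [ 638.7 -176.   166. ]
board [ 576.3 -188.4  166. ]
boardS FR [ 609.5 -162.4  166. ]
brd FL [620.6 220.1 166. ]
```

```bash
cat >> h.py <<'E'
from scipy.spatial.transform import Rotation as Ro
from cell import read_state,get_image,finish_job
def Rt(rpy): return Ro.from_euler('xyz',rpy)
def rel(*targets):
    s=read_state();R0=Rt(s["tool_rot"]);p0=np.array(s["eef_pos"])
    print("t",round(s["clock"],2),"pos",p0.round(1),"rot",np.round(s["tool_rot"],3),"q",np.round(s["qpos"],2),"F",np.round(s["force"],1),"w",round(s["width"],1))
    for p,rpy in targets:
        R=R0 if rpy is None else Rt(rpy)
        print("d(cm)",(R0.inv().apply(np.array(p)-p0)/10).round(2),"a",(R0.inv()*R).as_rotvec().round(3))
def look(n,f):
    d=get_image(n);np.savez(f+".npz",**d);cv2.imwrite(f"pics/{f}.png",d["pixels"][:,:,::-1]);return d
E
python3 - <<'E'
from h import *
rel(((440,250,300),(np.pi,0,np.pi-.1)),((470,-213,270),(np.pi,0,np.pi-.11)))
E
```

```text
t 0.1 pos [168.7 627.2 230.5] rot [-3.14   0.     2.879] q [-1.37  0.63  0.04  1.52 -0.03  1.   -0.02] F [-0.1  0.3  0.2] w 85.0
d(cm) [-36.   -29.39  -6.9 ] a [-0.002 -0.    -0.163]
d(cm) [-50.92 -73.31  -3.82] a [-0.002 -0.    -0.153]
```

send_rows --series '[{"dx": -36,"dy": -29.4,"dz": -6.9,"az": -0.16,"hand": 0},{"dx": -36,"dy": -29.4,"dz": -6.9,"az": -0.16,"hand": 0},{"dx": -36,"dy": -29.4,"dz": -6.9,"az": -0.16,"hand": 0},{"dx": -36,"dy": -29.4,"dz": -6.9,"az": -0.16,"hand": 0},{"dx": -36,"dy": -29.4,"dz": -6.9,"az": -0.16,"hand": 0},{"dx": -36,"dy": -29.4,"dz": -6.9,"az": -0.16,"hand": 0},{"dx": -36,"dy": -29.4,"dz": -6.9,"az": -0.16,"hand": 0},{"dx": -36,"dy": -29.4,"dz": -6.9,"az": -0.16,"hand": 0},{"dx": -36,"dy": -29.4,"dz": -6.9,"az": -0.16,"hand": 0},{"dx": -36,"dy": -29.4,"dz": -6.9,"az": -0.16,"hand": 0}]'

```text
invalid input at $.series[0]: expected keys ax, ay, az, dx, dy, dz, hand
```

Run:
```python
from h import *
rel(((470,-213,270),(np.pi,0,np.pi-.11)))
```

```text
t 0.1 pos [168.7 627.2 230.5] rot [-3.14   0.     2.879] q [-1.37  0.63  0.04  1.52 -0.03  1.   -0.02] F [-0.1  0.3  0.2] w 85.0
d(cm) [-50.92 -73.31  -3.82] a [-0.002 -0.    -0.153]
```

send_rows --series '[{"ax": 0,"ay": 0,"az": -0.16,"dx": -36,"dy": -29.4,"dz": -6.9,"hand": 0},{"ax": 0,"ay": 0,"az": -0.16,"dx": -36,"dy": -29.4,"dz": -6.9,"hand": 0},{"ax": 0,"ay": 0,"az": -0.16,"dx": -36,"dy": -29.4,"dz": -6.9,"hand": 0},{"ax": 0,"ay": 0,"az": -0.16,"dx": -36,"dy": -29.4,"dz": -6.9,"hand": 0},{"ax": 0,"ay": 0,"az": -0.16,"dx": -36,"dy": -29.4,"dz": -6.9,"hand": 0},{"ax": 0,"ay": 0,"az": -0.16,"dx": -36,"dy": -29.4,"dz": -6.9,"hand": 0},{"ax": 0,"ay": 0,"az": -0.16,"dx": -36,"dy": -29.4,"dz": -6.9,"hand": 0},{"ax": 0,"ay": 0,"az": -0.16,"dx": -36,"dy": -29.4,"dz": -6.9,"hand": 0},{"ax": 0,"ay": 0,"az": -0.16,"dx": -36,"dy": -29.4,"dz": -6.9,"hand": 0},{"ax": 0,"ay": 0,"az": -0.16,"dx": -36,"dy": -29.4,"dz": -6.9,"hand": 0}]'

```text
clock: 1.1
eef_pos: [443.1, 245.0, 300.9]
tool_rot: [-3.14, 0.002, 3.032]
force: [0.1, 0.0, -0.1]
width: 85.5
gripper_force: 0.0
```

Run:
```python
from h import *
rel(((470,-213,270),(np.pi,0,np.pi-.11)))
```

```text
t 1.1 pos [443.1 245.  300.9] rot [-3.140e+00  2.000e-03  3.032e+00] q [-0.61  0.34  0.06  1.82 -0.02  0.98  0.92] F [ 0.1  0.  -0.1] w 85.5
d(cm) [ -7.69 -45.22   3.19] a [-0.002  0.002 -0.   ]
```

send_rows --series '[{"ax": 0,"ay": 0,"az": 0,"dx": -7.7,"dy": -45.2,"dz": 3.2,"hand": 0},{"ax": 0,"ay": 0,"az": 0,"dx": -7.7,"dy": -45.2,"dz": 3.2,"hand": 0},{"ax": 0,"ay": 0,"az": 0,"dx": -7.7,"dy": -45.2,"dz": 3.2,"hand": 0},{"ax": 0,"ay": 0,"az": 0,"dx": -7.7,"dy": -45.2,"dz": 3.2,"hand": 0},{"ax": 0,"ay": 0,"az": 0,"dx": -7.7,"dy": -45.2,"dz": 3.2,"hand": 0},{"ax": 0,"ay": 0,"az": 0,"dx": -7.7,"dy": -45.2,"dz": 3.2,"hand": 0},{"ax": 0,"ay": 0,"az": 0,"dx": -7.7,"dy": -45.2,"dz": 3.2,"hand": 0},{"ax": 0,"ay": 0,"az": 0,"dx": -7.7,"dy": -45.2,"dz": 3.2,"hand": 0},{"ax": 0,"ay": 0,"az": 0,"dx": -7.7,"dy": -45.2,"dz": 3.2,"hand": 0},{"ax": 0,"ay": 0,"az": 0,"dx": -7.7,"dy": -45.2,"dz": 3.2,"hand": 0}]'

```text
clock: 2.1
eef_pos: [468.9, -214.3, 267.9]
tool_rot: [-3.138, -0.0, 3.03]
force: [0.5, 0.0, 0.4]
width: 85.1
gripper_force: 0.0
```

Run:
```python
from h import *
d=look("wrist","w1")
s=read_state();C=-d["R"].T@d["t"]
print("cam in tool",Rt(s["tool_rot"]).inv().apply(C-s["eef_pos"]).round(1),(d["R"]@Rt(s["tool_rot"]).as_matrix()).round(2).tolist(),d["mtx"][0,0])
rel(((470,-213,80),(np.pi,0,np.pi-.11)))
```

```text
cam in tool [  66.1   -1.7 -143.4] [[-0.0, 1.0, 0.0], [-0.97, -0.0, -0.26], [-0.26, -0.0, 0.97]] 305.18000762066515
t 2.15 pos [ 469.2 -212.7  267.7] rot [-3.139e+00 -1.000e-03  3.031e+00] q [ 0.22  0.4   0.21  1.85 -0.1   0.91  1.94] F [-0.2 -1.   0.6] w 85.1
d(cm) [-0.1   0.03 18.77] a [-0.003 -0.001 -0.001]
```

View pics/w1.png

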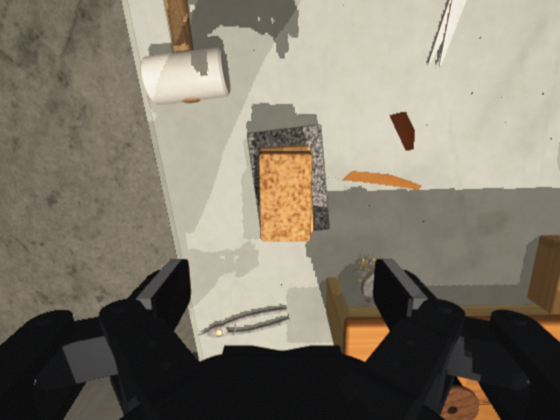

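Run:
```python
from h import *
d=np.load("w1.npz");im=d["pixels"]
hsv=cv2.cvtColor(im,cv2.COLOR_RGB2HSV)
m=((hsv[...,1]>90)&(hsv[...,2]>120)).astype(np.uint8)
m[:, :245]=0;m[:,335:]=0;m[:145]=0;m[250:]=0
m=cv2.morphologyEx(m,cv2.MORPH_CLOSE,np.ones((5,5)));
c=max(cv2.findContours(m,0,1)[0],key=cv2.contourArea)
b=cv2.boxPoints(cv2.minAreaRect(c));print(b.round(1).tolist())
P=np.array([ray(d,p,99) for p in b]);print(P.tolist(),P.mean(0))
print("blk near end top",ray(d,(261,148),71),ray(d,(309,146),71))
S=np.array([ray(d,p,26) for p in [(249,131),(320,125),(329,228)]]);print("slab",S.tolist(),(S[0]+S[2])/2)
```

```text
[[258.3999938964844, 146.60000610351562], [311.79998779296875, 145.6999969482422], [313.29998779296875, 240.89999389648438], [259.8999938964844, 241.6999969482422]]
[[414.8, -232.1, 99.0], [419.9, -178.9, 99.0], [520.6, -186.0, 99.0], [515.1, -243.7, 99.0]] [ 467.6   -210.175   99.   ]
blk near end top [ 417.6 -231.8   71. ] [ 421.3 -179.5   71. ]
slab [[397.7, -247.0, 26.0], [400.4, -160.5, 26.0], [532.2, -159.0, 26.0]] [ 464.95 -203.     26.  ]
```

send_rows --series '[{"ax": 0,"ay": 0,"az": 0,"dx": -0.1,"dy": 0.2,"dz": 5,"hand": 0},{"ax": 0,"ay": 0,"az": 0,"dx": -0.1,"dy": 0.2,"dz": 10,"hand": 0},{"ax": 0,"ay": 0,"az": 0,"dx": -0.1,"dy": 0.2,"dz": 15,"hand": 0},{"ax": 0,"ay": 0,"az": 0,"dx": -0.1,"dy": 0.2,"dz": 18,"hand": 0},{"ax": 0,"ay": 0,"az": 0,"dx": -0.1,"dy": 0.2,"dz": 19.7,"hand": 0},{"ax": 0,"ay": 0,"az": 0,"dx": -0.1,"dy": 0.2,"dz": 19.7,"hand": 0}]'

```text
clock: 2.75
eef_pos: [469.8, -202.7, 69.0]
tool_rot: [3.139, -0.006, 3.041]
force: [0.1, -0.4, 0.1]
width: 85.6
gripper_force: 0.0
```

send_rows --series '[{"ax": 0,"ay": 0,"az": 0,"dx": 0,"dy": 0,"dz": 0,"hand": 1},{"ax": 0,"ay": 0,"az": 0,"dx": 0,"dy": 0,"dz": 0,"hand": 1},{"ax": 0,"ay": 0,"az": 0,"dx": 0,"dy": 0,"dz": 0,"hand": 1},{"ax": 0,"ay": 0,"az": 0,"dx": 0,"dy": 0,"dz": 0,"hand": 1},{"ax": 0,"ay": 0,"az": 0,"dx": 0,"dy": 0,"dz": 0,"hand": 1},{"ax": 0,"ay": 0,"az": 0,"dx": 0,"dy": 0,"dz": 0,"hand": 1}]'

```text
clock: 3.35
eef_pos: [472.6, -205.4, 72.9]
tool_rot: [-3.141, 0.003, 3.039]
force: [-0.6, 0.5, 7.1]
width: 55.2
gripper_force: 64.7
```

Run:
```python
from h import *
r=(np.pi,0,np.pi-.1)
rel(((460,-200,150),r),((430,-10,120),r),((430,-10,1),r))
```

```text
t 3.35 pos [ 472.6 -205.4   72.9] rot [-3.141e+00  3.000e-03  3.039e+00] q [ 0.27  0.69  0.12  2.03 -0.19  0.43  2.01] F [-0.6  0.5  7.1] w 55.2
d(cm) [ 1.29  0.41 -7.71] a [-0.     0.003 -0.003]
d(cm) [ 6.23 19.   -4.73] a [-0.     0.003 -0.003]
d(cm) [ 6.26 19.01  7.17] a [-0.     0.003 -0.003]
```

send_rows --series '[{"ax": 0,"ay": 0,"az": 0,"dx": 0,"dy": 0,"dz": -4,"hand": 1},{"ax": 0,"ay": 0,"az": 0,"dx": 1.3,"dy": 0.4,"dz": -8,"hand": 1},{"ax": 0,"ay": 0,"az": 0,"dx": 2.5,"dy": 5,"dz": -8,"hand": 1},{"ax": 0,"ay": 0,"az": 0,"dx": 4,"dy": 10,"dz": -7,"hand": 1},{"ax": 0,"ay": 0,"az": 0,"dx": 5,"dy": 14.5,"dz": -6,"hand": 1},{"ax": 0,"ay": 0,"az": 0,"dx": 6.2,"dy": 19,"dz": -4.7,"hand": 1},{"ax": 0,"ay": 0,"az": 0,"dx": 6.2,"dy": 19,"dz": -1,"hand": 1},{"ax": 0,"ay": 0,"az": 0,"dx": 6.2,"dy": 19,"dz": 3,"hand": 1},{"ax": 0,"ay": 0,"az": 0,"dx": 6.2,"dy": 19,"dz": 5,"hand": 1},{"ax": 0,"ay": 0,"az": 0,"dx": 6.2,"dy": 19,"dz": 5,"hand": 1}]'

```text
clock: 4.35
eef_pos: [429.1, -6.6, 28.0]
tool_rot: [3.133, -0.003, 3.039]
force: [0.1, 1.4, -0.9]
width: 55.6
gripper_force: 63.9
```

Run:
```python
from h import *
look("scene","s1")
r=(np.pi,0,np.pi-.1)
rel(((430,-10,3),r))
```

```text
t 4.4 pos [428.6  -6.7  26.3] rot [ 3.134 -0.004  3.039] q [-0.22  0.75  0.27  2.27 -0.93  0.24  2.36] F [ 0.1 -0.3 -1.8] w 55.4
d(cm) [-0.18 -0.33  2.32] a [ 0.007 -0.004 -0.002]
```

View pics/s1.png

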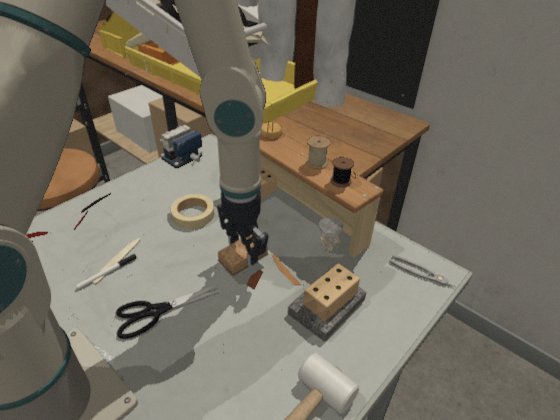

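send_rows --series '[{"ax": 0,"ay": 0,"az": 0,"dx": -2.6,"dy": 0.8,"dz": 0,"hand": 1},{"ax": 0,"ay": 0,"az": 0,"dx": -2.6,"dy": 0.8,"dz": 1,"hand": 1},{"ax": 0,"ay": 0,"az": 0,"dx": -2.6,"dy": 0.8,"dz": 2,"hand": 1},{"ax": 0,"ay": 0,"az": 0,"dx": -2.6,"dy": 0.8,"dz": 2.3,"hand": 1},{"ax": 0,"ay": 0,"az": 0,"dx": -2.6,"dy": 0.8,"dz": 2.4,"hand": 1},{"ax": 0,"ay": 0,"az": 0,"dx": -2.6,"dy": 0.8,"dz": 2.4,"hand": 1}]'

```text
clock: 5.0
eef_pos: [455.1, -1.7, 4.6]
tool_rot: [3.133, -0.004, 3.038]
force: [0.7, 0.6, -0.9]
width: 55.5
gripper_force: 63.8
```

Run:
```python
from h import *
r=(np.pi,0,np.pi-.1)
rel(((455,0,1),r))
```

```text
t 5.0 pos [455.1  -1.7   4.6] rot [ 3.133 -0.004  3.038] q [-0.24  0.81  0.28  2.2  -0.96  0.26  2.37] F [ 0.7  0.6 -0.9] w 55.5
d(cm) [0.03 0.16 0.36] a [ 0.009 -0.004 -0.004]
```

send_rows --series '[{"ax": 0,"ay": 0,"az": 0,"dx": 0,"dy": 0,"dz": 0.1,"hand": 1},{"ax": 0,"ay": 0,"az": 0,"dx": 0,"dy": 0,"dz": 0.2,"hand": 1},{"ax": 0,"ay": 0,"az": 0,"dx": 0,"dy": 0,"dz": 0.2,"hand": 1}]'

```text
clock: 5.3
eef_pos: [455.3, -1.5, 2.3]
tool_rot: [3.133, -0.004, 3.038]
force: [0.2, -0.3, 0.9]
width: 55.5
gripper_force: 64.0
```

send_rows --series '[{"ax": 0,"ay": 0,"az": 0,"dx": 0,"dy": 0,"dz": 0.1,"hand": 1},{"ax": 0,"ay": 0,"az": 0,"dx": 0,"dy": 0,"dz": 0.1,"hand": 0},{"ax": 0,"ay": 0,"az": 0,"dx": 0,"dy": 0,"dz": 0,"hand": 0},{"ax": 0,"ay": 0,"az": 0,"dx": 0,"dy": 0,"dz": -0.2,"hand": 0},{"ax": 0,"ay": 0,"az": 0,"dx": 0,"dy": 0,"dz": -0.4,"hand": 0},{"ax": 0,"ay": 0,"az": 0,"dx": 0,"dy": 0,"dz": -4,"hand": 0},{"ax": 0,"ay": 0,"az": 0,"dx": 0,"dy": 0,"dz": -9,"hand": 0},{"ax": 0,"ay": 0,"az": 0,"dx": 0,"dy": 0,"dz": -14,"hand": 0},{"ax": 0,"ay": 0,"az": 0,"dx": 0,"dy": 0,"dz": -19,"hand": 0},{"ax": 0,"ay": 0,"az": 0,"dx": 0,"dy": 0,"dz": -22,"hand": 0}]'

```text
clock: 6.3
eef_pos: [456.6, -3.8, 225.4]
tool_rot: [3.133, -0.001, 3.038]
force: [1.5, 0.3, 0.1]
width: 85.6
gripper_force: 0.0
```

Run:
```python
from h import *
r=(np.pi,0,np.pi-.09)
rel(((470,-207,230),r))
```

```text
t 6.3 pos [456.6  -3.8 225.4] rot [ 3.133e+00 -1.000e-03  3.038e+00] q [-0.64  0.49  0.86  2.06 -0.51  0.82  1.99] F [1.5 0.3 0.1] w 85.6
d(cm) [ -3.43 -20.06  -0.63] a [ 0.009 -0.001 -0.013]
```

Run:
```python
from h import *
r=(np.pi,.6,np.pi-.09)
rel(((470,-208,150),r))
```

```text
t 6.3 pos [456.6  -3.8 225.4] rot [ 3.133e+00 -1.000e-03  3.038e+00] q [-0.64  0.49  0.86  2.06 -0.51  0.82  1.99] F [1.5 0.3 0.1] w 85.6
d(cm) [ -3.45 -20.23   7.37] a [ 0.004 -0.601 -0.016]
```

send_rows --series '[{"ax": 0,"ay": -0.1,"az": 0,"dx": -0.6,"dy": -4.5,"dz": 0,"hand": 0},{"ax": 0,"ay": -0.2,"az": 0,"dx": -1.2,"dy": -9,"dz": 0,"hand": 0},{"ax": 0,"ay": -0.32,"az": 0,"dx": -2,"dy": -13,"dz": 1,"hand": 0},{"ax": 0,"ay": -0.45,"az": -0.01,"dx": -2.8,"dy": -17,"dz": 3,"hand": 0},{"ax": 0,"ay": -0.6,"az": -0.015,"dx": -3.4,"dy": -20.2,"dz": 5,"hand": 0},{"ax": 0,"ay": -0.6,"az": -0.015,"dx": -3.4,"dy": -20.2,"dz": 7.4,"hand": 0},{"ax": 0,"ay": -0.6,"az": -0.015,"dx": -3.4,"dy": -20.2,"dz": 7.4,"hand": 0}]'

```text
clock: 7.0
eef_pos: [498.4, -198.4, 239.5]
tool_rot: [3.106, 0.497, 3.012]
force: [0.0, 0.3, 0.4]
width: 85.7
gripper_force: 0.0
```

Run:
```python
from h import *
d=look("wrist","w2")
r=(np.pi,.6,np.pi-.09)
rel(((470,-208,38),r))
```

```text
t 7.05 pos [ 500.3 -200.2  242.6] rot [3.109 0.503 3.011] q [ 0.39  0.31  0.07  2.25 -1.1   0.23  2.94] F [ 1.7 -1.8  1.5] w 85.6
d(cm) [12.41 -1.72 16.48] a [ 0.012 -0.096 -0.036]
```

View pics/w2.png

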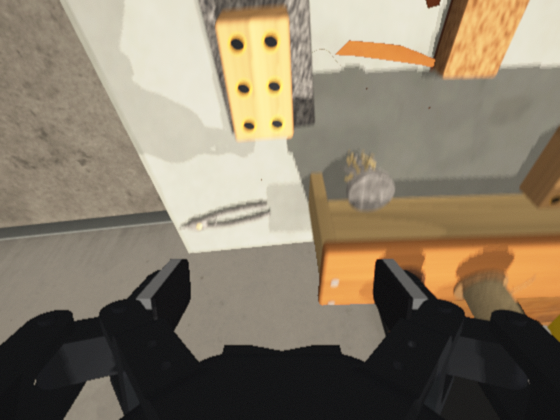

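```bash
cat > fk.py <<'E'
import numpy as np, itertools
from scipy.spatial.transform import Rotation as Ro
D=[([-1.37378,.62935,.03842,1.51837,-.02703,.99626,-.02],[168.7,627.1,230.4],[-3.1397,0,2.8788]),
([-0.61,0.34,0.06,1.82,-0.02,0.98,0.92],[443.1,245,300.9],[-3.14,.002,3.032]),
([0.22,0.4,0.21,1.85,-0.1,0.91,1.94],[469.2,-212.7,267.7],[-3.139,-.001,3.031]),
([0.27,0.69,0.12,2.03,-0.19,0.43,2.01],[472.6,-205.4,72.9],[-3.141,.003,3.039]),
([-0.22,0.75,0.27,2.27,-0.93,0.24,2.36],[428.6,-6.7,26.3],[3.134,-.004,3.039]),
([-0.24,0.81,0.28,2.2,-0.96,0.26,2.37],[455.1,-1.7,4.6],[3.133,-.004,3.038]),
([-0.64,0.49,0.86,2.06,-0.51,0.82,1.99],[456.6,-3.8,225.4],[3.133,-.001,3.038]),
([0.39,0.31,0.07,2.25,-1.1,0.23,2.94],[500.3,-200.2,242.6],[3.109,.503,3.011])]
ax="zyzyzyz"
def chain(q,s):
    R=np.eye(3);out=[R]
    for a,x,g in zip(ax,q,s):
        R=R@Ro.from_euler(a,x*g).as_matrix();out.append(R)
    return out
def basis(q,s):
    c=chain(q,s); B=[c[0][:,2]]
    for i in (3,5,7): B+=[c[i][:,0],c[i][:,2]]
    B+=[c[4][:,0]]
    return np.array(B).T
def fit():
    best=None
    for s3 in itertools.product([1,-1],repeat=4):
        s=(s3[0],1,s3[1],1,s3[2],1,s3[3])
        M=[chain(q,s)[-1].T@Ro.from_euler('xyz',r).as_matrix() for q,p,r in D]
        Rc=Ro.from_matrix(M).mean()
        e=max((Ro.from_matrix(m)*Rc.inv()).magnitude() for m in M)
        if best is None or e<best[0]: best=(e,s,Rc)
    e,s,Rc=best
    A=np.vstack([basis(q,s) for q,p,r in D]);b=np.hstack([p for q,p,r in D])
    L=np.linalg.lstsq(A,b,rcond=1e-3)[0]
    return e,s,Rc,L,np.abs(A@L-b).max()
e,s,Rc,L,res=fit()
def fk(q): return basis(q,s)@L, Ro.from_matrix(chain(q,s)[-1])*Rc
E
python3 -c "
from fk import *
print(e,s,Rc.as_euler('xyz'),L.round(),res)"
```

```text
0.008796491077715232 (-1, 1, -1, 1, -1, 1, -1) [-1.85604745e-04 -8.19198928e-04  1.57192644e+00] [320.   3. 585.  -2. 396.  24. 330.  22.] 29.53043584357212
```

```bash
python3 - <<'E'
s=open('fk.py').read()
s=s.replace('''    for i in (3,5,7): B+=[c[i][:,0],c[i][:,2]]
    B+=[c[4][:,0]]
''','''    B+=[c[3][:,2],c[5][:,2],c[7][:,2],c[3][:,0],c[4][:,0],c[6][:,0],c[2][:,1],c[4][:,1],c[6][:,1]]
''')
open('fk.py','w').write(s)
E
python3 -c "
from fk import *
print(L.round(),res)
for q,p,r in D: print((fk(q)[0]-p).round(1))"
```

```text
[334. 559. 379. 347.   4.  -1.   0. -14. -12.  -4.] 2.9791413285464126
[ 1.1 -0.   0.3]
[0.3 0.7 1.9]
[-1.9 -0.1 -1.1]
[ 1.3  2.4 -0.6]
[-0.9 -1.7  0.1]
[2.3 1.9 0.2]
[-0.4 -3.  -2. ]
[-0.3  1.   1.2]
```

```bash
cat > ik.py <<'E'
from fk import *
from scipy.optimize import least_squares
lo=np.array([-3.06,-.37,-1.25,.18,-1.1,.23,-2.94]);hi=np.array([3.06,2.12,1.32,2.47,4.24,1.98,2.94])
def ik(p,rpy,q0,w=1e-3):
    R=Ro.from_euler('xyz',rpy)
    def f(q):
        P,Q=fk(q);return np.r_[(P-p)/100,(Q*R.inv()).as_rotvec()*2,w*(q-q0)]
    r=least_squares(f,np.clip(q0,lo+1e-3,hi-1e-3),bounds=(lo,hi));return r.x,np.linalg.norm(f(r.x)[:6])
E
python3 - <<'E'
from ik import *
rng=np.random.default_rng(0);pi=np.pi
for n,p,rpys in [("above",(470,-208,150),((pi,.6,pi-.09),(pi,-.6,-.09))),("grasp",(470,-208,38),((pi,.6,pi-.09),(pi,-.6,-.09))),("place",(636,80,12),((pi,.6,pi),(pi,-.6,0)))]:
  for rpy in rpys:
    sol=[]
    for k in range(25):
        q0=rng.uniform(lo,hi);q0[0]=-np.arctan2(p[1],p[0])+rng.normal()*.3;q0[2]*=.5
        q,c=ik(p,rpy,q0)
        if c<.02: sol.append((np.min(np.minimum(q-lo,hi-q)/(hi-lo)),q))
    sol.sort(key=lambda t:-t[0])
    print(n,rpy[1],len(sol));[print("  ",round(m,2),q.round(2)) for m,q in sol[:4]]
E
```

```text
above 0.6 14
   0.0 [ 1.3   0.88 -1.25  2.47  2.13  0.72 -0.08]
   0.0 [ 1.3   0.88 -1.25  2.47  2.13  0.72 -0.08]
   0.0 [ 1.3   0.88 -1.25  2.47  2.13  0.72 -0.08]
   0.0 [ 1.3   0.88 -1.25  2.47  2.13  0.72 -0.08]
above -0.6 12
   0.0 [ 1.25  0.8  -1.12  2.47  2.25  0.61  2.94]
   0.0 [ 1.25  0.8  -1.12  2.47  2.25  0.61  2.94]
   0.0 [ 1.25  0.8  -1.12  2.47  2.25  0.61  2.94]
   0.0 [ 1.25  0.8  -1.12  2.47  2.25  0.61  2.94]
grasp 0.6 0
grasp -0.6 0
place 0.6 14
   0.11 [ 0.31  1.09 -0.84  2.21  2.3   0.97 -0.65]
   0.11 [ 0.31  1.09 -0.83  2.21  2.3   0.96 -0.66]
   0.11 [ 0.37  1.16 -0.96  2.21  2.26  1.06 -0.55]
   0.11 [ 0.19  1.01 -0.64  2.22  2.39  0.83 -0.83]
place -0.6 14
   0.11 [ 0.07  0.95 -0.45  2.22  2.51  0.73  2.12]
   0.11 [ 0.19  1.   -0.63  2.22  2.4   0.83  2.3 ]
   0.11 [ 0.01  0.93 -0.35  2.22  2.58  0.69  2.01]
   0.11 [-0.    0.93 -0.33  2.22  2.6   0.68  1.99]
```

Run:
```python
from h import *
d=np.load("w2.npz")
P=np.array([ray(d,p,71) for p in [(218,20),(288,15),(294,135),(237,139)]]);print(P.tolist(),P.mean(0))
S=[ray(d,p,26) for p in [(314,122)]];print(S)
from ik import *
for p in [(520,30,38),(540,30,12),(560,40,12),(570,60,12),(580,60,12),(600,60,12)]:
  for l in (.45,.6):
    rng=np.random.default_rng(0);sol=[]
    for k in range(10):
        q0=rng.uniform(lo,hi);q0[0]=0;q0[2]*=.5;q0[4]=2.5
        q,c=ik(p,(np.pi,l,np.pi),q0)
        if c<.02: sol.append((np.min(np.minimum(q-lo,hi-q)),q))
    if sol: sol.sort(key=lambda t:-t[0]); print(p,l,len(sol),sol[0][0].round(2),sol[0][1].round(2))
    else: print(p,l,"none")
r=(np.pi,0,np.pi-.08)
rel(((485,-207,180),r),((470,-208,45),r))
```

```text
[[419.4, -231.4, 71.0], [422.4, -179.7, 71.0], [520.6, -183.5, 71.0], [517.7, -238.3, 71.0]] [ 470.025 -208.225   71.   ]
[array([ 533.1, -159.9,   26. ])]
(520, 30, 38) 0.45 9 0.05 [ 0.53  1.09 -1.1   2.42  2.07  1.07 -0.48]
(520, 30, 38) 0.6 none
(540, 30, 12) 0.45 9 0.1 [ 0.53  1.17 -1.09  2.37  2.11  1.09 -0.44]
(540, 30, 12) 0.6 9 0.0 [ 0.57  1.38 -1.25  2.47  2.27  1.45 -0.45]
(560, 40, 12) 0.45 9 0.16 [ 0.51  1.17 -1.09  2.31  2.08  1.07 -0.4 ]
(560, 40, 12) 0.6 9 0.05 [ 0.5   1.27 -1.1   2.42  2.31  1.3  -0.56]
(570, 60, 12) 0.45 9 0.19 [ 0.28  0.97 -0.73  2.28  2.2   0.77 -0.67]
(570, 60, 12) 0.6 9 0.08 [ 0.46  1.27 -1.11  2.39  2.28  1.3  -0.56]
(580, 60, 12) 0.45 9 0.21 [ 0.28  0.97 -0.72  2.26  2.18  0.75 -0.64]
(580, 60, 12) 0.6 9 0.11 [ 0.46  1.26 -1.11  2.36  2.28  1.28 -0.53]
(600, 60, 12) 0.45 9 0.26 [ 0.27  0.97 -0.7   2.21  2.15  0.7  -0.59]
(600, 60, 12) 0.6 9 0.15 [ 0.31  1.06 -0.78  2.32  2.39  0.98 -0.78]
t 7.05 pos [ 500.3 -200.2  242.6] rot [3.109 0.503 3.011] q [ 0.39  0.31  0.07  2.25 -1.1   0.23  2.94] F [ 1.7 -1.8  1.5] w 85.6
d(cm) [ 4.27 -1.03  4.77] a [ 0.02   0.504 -0.041]
d(cm) [12.08 -1.7  15.87] a [ 0.02   0.504 -0.041]
```

send_rows --series '[{"ax": 0,"ay": 0.12,"az": 0,"dx": 2,"dy": 0,"dz": 0,"hand": 0},{"ax": 0,"ay": 0.25,"az": -0.02,"dx": 3.5,"dy": -0.5,"dz": -0.8,"hand": 0},{"ax": 0.01,"ay": 0.38,"az": -0.04,"dx": 4.9,"dy": -1,"dz": -1.3,"hand": 0},{"ax": 0.02,"ay": 0.5,"az": -0.04,"dx": 4.9,"dy": -1,"dz": -1.3,"hand": 0},{"ax": 0.02,"ay": 0.5,"az": -0.04,"dx": 4.9,"dy": -1,"dz": -1.3,"hand": 0}]'

```text
clock: 7.55
eef_pos: [454.0, -198.5, 227.3]
tool_rot: [-3.139, -0.003, 3.076]
force: [-0.2, 0.7, 0.1]
width: 85.8
gripper_force: 0.0
```

Run:
```python
from h import *
r=(np.pi,0,np.pi-.055)
rel(((450,-207,150),r),((450,-207,45),r))
```

```text
t 7.55 pos [ 454.  -198.5  227.3] rot [-3.139e+00 -3.000e-03  3.076e+00] q [-0.08  0.48  0.63  1.95 -0.37  0.83  2.26] F [-0.2  0.7  0.1] w 85.8
d(cm) [ 0.31 -0.85  7.74] a [-0.003 -0.003 -0.011]
d(cm) [ 0.28 -0.82 18.24] a [-0.003 -0.003 -0.011]
```

send_rows --series '[{"ax": 0,"ay": 0,"az": 0,"dx": 0.3,"dy": -0.8,"dz": 4,"hand": 0},{"ax": 0,"ay": 0,"az": 0,"dx": 0.3,"dy": -0.8,"dz": 8,"hand": 0},{"ax": 0,"ay": 0,"az": 0,"dx": 0.3,"dy": -0.8,"dz": 12,"hand": 0},{"ax": 0,"ay": 0,"az": 0,"dx": 0.3,"dy": -0.8,"dz": 16,"hand": 0},{"ax": 0,"ay": 0,"az": 0,"dx": 0.3,"dy": -0.8,"dz": 19,"hand": 0},{"ax": 0,"ay": 0,"az": 0,"dx": 0.3,"dy": -0.8,"dz": 19,"hand": 0}]'

```text
clock: 8.15
eef_pos: [442.5, -205.8, 35.0]
tool_rot: [3.138, -0.008, 3.068]
force: [0.1, 0.3, 0.5]
width: 85.6
gripper_force: 0.0
```

Run:
```python
from h import *
r=(np.pi,0,np.pi-.055)
rel(((450,-208,37),r))
```

```text
t 8.15 pos [ 442.5 -205.8   35. ] rot [ 3.138 -0.008  3.068] q [ 0.16  0.77  0.32  2.11 -0.65  0.37  2.52] F [0.1 0.3 0.5] w 85.6
d(cm) [-0.76 -0.16 -0.2 ] a [ 0.003 -0.008 -0.019]
```

send_rows --series '[{"ax": 0,"ay": 0,"az": -0.02,"dx": -0.6,"dy": -0.2,"dz": 0,"hand": 0},{"ax": 0,"ay": 0,"az": -0.02,"dx": -0.6,"dy": -0.2,"dz": 0,"hand": 1},{"ax": 0,"ay": 0,"az": -0.02,"dx": -0.6,"dy": -0.2,"dz": 0,"hand": 1},{"ax": 0,"ay": 0,"az": -0.02,"dx": -0.6,"dy": -0.2,"dz": 0,"hand": 1},{"ax": 0,"ay": 0,"az": -0.02,"dx": -0.6,"dy": -0.2,"dz": 0,"hand": 1},{"ax": 0,"ay": 0,"az": -0.02,"dx": -0.6,"dy": -0.2,"dz": 0,"hand": 1},{"ax": 0,"ay": 0,"az": -0.02,"dx": -0.6,"dy": -0.2,"dz": -1,"hand": 1},{"ax": 0,"ay": 0,"az": -0.02,"dx": -0.6,"dy": -0.2,"dz": -4,"hand": 1},{"ax": 0,"ay": 0,"az": -0.02,"dx": -0.6,"dy": -0.2,"dz": -7,"hand": 1}]'

```text
clock: 9.05
eef_pos: [451.2, -209.6, 109.0]
tool_rot: [3.14, -0.003, 3.088]
force: [0.5, 0.6, -2.6]
width: 55.2
gripper_force: 64.2
```

Run:
```python
from h import *
r=(np.pi,0,np.pi-.055)
rel(((500,-60,110),r),((550,70,90),r),((550,70,14),r))
d=look("scene","s2")
h=cv2.cvtColor(d["pixels"],cv2.COLOR_RGB2HSV)
```

```text
t 9.05 pos [ 451.2 -209.6  109. ] rot [ 3.140e+00 -3.000e-03  3.088e+00] q [ 0.07  0.66  0.47  2.06 -0.55  0.56  2.45] F [ 0.5  0.6 -2.6] w 55.2
d(cm) [-4.08 15.2  -0.09] a [ 0.001 -0.003  0.002]
d(cm) [-8.38 28.45  1.92] a [ 0.001 -0.003  0.002]
d(cm) [-8.4  28.44  9.52] a [ 0.001 -0.003  0.002]
```

send_rows --series '[{"ax": 0,"ay": 0,"az": 0,"dx": -1.3,"dy": 4,"dz": 0,"hand": 1},{"ax": 0,"ay": 0,"az": 0,"dx": -2.5,"dy": 8.5,"dz": 0,"hand": 1},{"ax": 0,"ay": 0,"az": 0,"dx": -3.8,"dy": 13,"dz": 0,"hand": 1},{"ax": 0,"ay": 0,"az": 0,"dx": -5.2,"dy": 17.5,"dz": 0,"hand": 1},{"ax": 0,"ay": 0,"az": 0,"dx": -6.5,"dy": 22,"dz": 0,"hand": 1},{"ax": 0,"ay": 0,"az": 0,"dx": -7.6,"dy": 26,"dz": 1,"hand": 1},{"ax": 0,"ay": 0,"az": 0,"dx": -8.4,"dy": 28.4,"dz": 3,"hand": 1},{"ax": 0,"ay": 0,"az": 0,"dx": -8.4,"dy": 28.4,"dz": 6,"hand": 1},{"ax": 0,"ay": 0,"az": 0,"dx": -8.4,"dy": 28.4,"dz": 9,"hand": 1},{"ax": 0,"ay": 0,"az": 0,"dx": -8.4,"dy": 28.4,"dz": 9.2,"hand": 1}]'

```text
clock: 10.1
eef_pos: [549.3, 70.0, 14.2]
tool_rot: [3.141, -0.005, 3.089]
force: [-0.6, -1.0, -1.7]
width: 55.1
gripper_force: 65.1
```

send_rows --series '[{"ax": 0,"ay": 0,"az": 0,"dx": 0,"dy": 0,"dz": 0.2,"hand": 1},{"ax": 0,"ay": 0,"az": 0,"dx": 0,"dy": 0,"dz": 0.3,"hand": 1},{"ax": 0,"ay": 0,"az": 0,"dx": 0,"dy": 0,"dz": 0.4,"hand": 1}]'

```text
clock: 10.4
eef_pos: [551.4, 69.1, 13.3]
tool_rot: [3.14, 0.0, 3.088]
force: [-3.0, -0.4, 15.4]
width: 55.4
gripper_force: 67.3
```

send_rows --series '[{"ax": 0,"ay": 0,"az": 0,"dx": 0,"dy": 0,"dz": -0.2,"hand": 1},{"ax": 0,"ay": 0,"az": 0,"dx": 0,"dy": 0,"dz": -0.2,"hand": 0},{"ax": 0,"ay": 0,"az": 0,"dx": 0,"dy": 0,"dz": -0.2,"hand": 0},{"ax": 0,"ay": 0,"az": 0,"dx": 0,"dy": 0,"dz": -0.6,"hand": 0},{"ax": 0,"ay": 0,"az": 0,"dx": 0.5,"dy": 0,"dz": -4,"hand": 0},{"ax": 0,"ay": 0,"az": 0,"dx": 1.5,"dy": 0,"dz": -8,"hand": 0},{"ax": 0,"ay": 0,"az": 0,"dx": 2.5,"dy": 0,"dz": -12,"hand": 0},{"ax": 0,"ay": 0,"az": 0,"dx": 3.5,"dy": 0,"dz": -14,"hand": 0},{"ax": 0,"ay": 0,"az": 0,"dx": 3.5,"dy": 0,"dz": -14,"hand": 0}]'

```text
clock: 11.3
eef_pos: [516.5, 71.3, 154.8]
tool_rot: [3.139, 0.002, 3.088]
force: [0.7, -0.6, 0.3]
width: 85.3
gripper_force: 0.0
```

Run:
```python
from h import *
d=look("wrist","w3")
im=d["pixels"][:,:,::-1];cv2.imwrite("pics/w3b.png",cv2.resize(im[0:280,130:503],(800,600),interpolation=cv2.INTER_CUBIC))
rel()
```

```text
t 11.35 pos [516.4  71.4 153.3] rot [3.139e+00 1.000e-03 3.089e+00] q [-0.59  0.63  0.61  1.97 -0.55  0.71  1.88] F [-0.1  0.7  0.2] w 85.5
```

View pics/w3b.png

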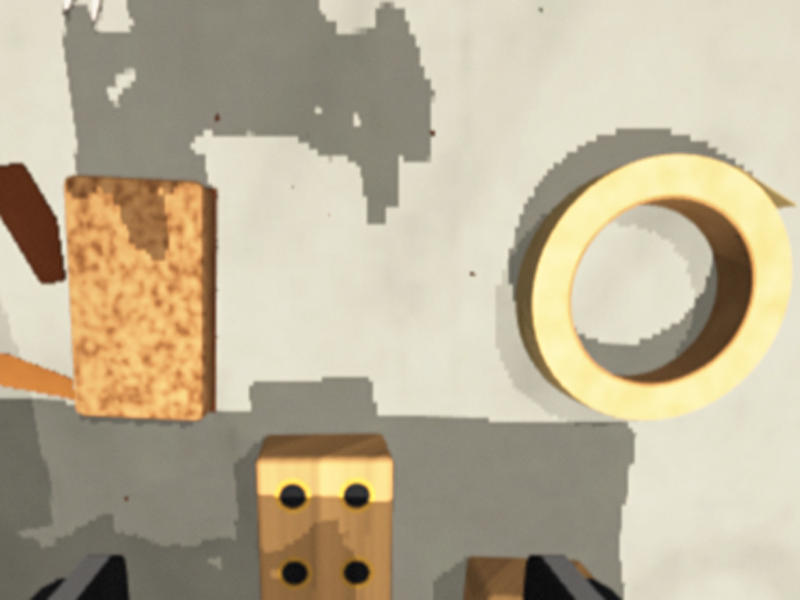

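Run:
```python
from h import *
d=np.load("w3.npz");k=373/800
def g(u,v,z): return ray(d,(130+u*k,v*k),z)
print("loose",g(257,460,45),g(392,458,45),"holes",[g(u,v,45) for u,v in[(293,496),(357,496),(295,573),(357,573)]])
print("loose bottom",g(268,436,0),g(383,435,0))
print("fixed near bottom",g(468,557,0),g(580,560,0))
C=[g(u,v,28) for u,v in[(67,178),(207,181),(208,418),(80,416)]];print("cork",C,np.mean(C,0))
```

```text
loose [517.9  44.3  45. ] [520.   98.3  45. ] holes [array([533.8,  57.7,  45. ]), array([535.2,  83.7,  45. ]), array([567.9,  56.3,  45. ]), array([569.3,  82.3,  45. ])]
loose bottom [518.6  45.    0. ] [521.   98.7   0. ]
fixed near bottom [584.9 138.7   0. ] [589.5 193.9   0. ]
cork [array([407. , -21.4,  28. ]), array([410.9,  32. ,  28. ]), array([503.1,  23.2,  28. ]), array([499.4, -30.3,  28. ])] [455.1     0.875  28.   ]
```

```bash
cat > trans.py <<'E'
from ik import *
from cell import read_state
pi=np.pi
def plan(pt,rpy,seed,N=20,mid=None):
    st=read_state();q0=np.array(st["qpos"]);p0=fk(q0)[0];off=np.array(st["eef_pos"])-p0
    qt,c=ik(np.array(pt)-off,rpy,np.array(seed),.02);print("qt",qt.round(2),round(c,3))
    qs=[q0]
    for i in range(1,N+1):
        a=i/N;pi_=p0*(1-a)+(np.array(pt)-off)*a+np.array([0,0,0 if mid is None else mid*4*a*(1-a)]);qi=q0*(1-a)+qt*a
        f=lambda q:np.r_[(fk(q)[0]-pi_)/20,(q-qi)*[1,.3,1,.3,1,1,1]]
        qs.append(least_squares(f,np.clip(qi,lo+.02,hi-.02),bounds=(lo+.01,hi-.01)).x)
    R0=Ro.from_euler('xyz',st["tool_rot"]);F0=fk(q0);Rl=None
    for i,q in enumerate(qs):
        P,R=fk(q);R=R0*F0[1].inv()*R if False else R
        dp=R0.inv().apply(P-p0)/10;a=(R0.inv()*R).as_rotvec();st_=0 if Rl is None else np.degrees((Rl.inv()*R).magnitude());Rl=R
        print(i,"q",q.round(2),"P",(P+off).round(),"d",dp.round(1),"a",a.round(2),"deg",round(st_,1),"tz",R.as_matrix()[:,2].round(2))
E
python3 - <<'E'
from trans import *
plan((555,69,150),(pi,.5,pi-.05),[0,.8,0,2.3,2.9,.6,-1.1],20,20)
E
```

```text
qt [-0.26  0.52  0.01  2.32  2.48  0.23 -1.19] 0.001
0 q [-0.59  0.63  0.61  1.97 -0.55  0.71  1.88] P [516.  71. 153.] d [0. 0. 0.] a [-0. -0.  0.] deg 0 tz [ 0.  0. -1.]
1 q [-0.59  0.62  0.56  1.95 -0.41  0.69  1.73] P [518.  71. 157.] d [-0.2 -0.  -0.4] a [ 0.06 -0.01 -0.01] deg 3.4 tz [ 0.   -0.06 -1.  ]
2 q [-0.6   0.61  0.51  1.95 -0.27  0.67  1.57] P [520.  71. 160.] d [-0.4 -0.  -0.7] a [ 0.12 -0.02 -0.02] deg 3.5 tz [ 0.02 -0.12 -0.99]
3 q [-0.61  0.59  0.45  1.95 -0.12  0.64  1.42] P [522.  71. 163.] d [-0.6 -0.  -1. ] a [ 0.17 -0.05 -0.02] deg 3.4 tz [ 0.04 -0.17 -0.98]
4 q [-0.61  0.58  0.4   1.97  0.02  0.61  1.27] P [524.  71. 165.] d [-0.8 -0.  -1.2] a [ 0.22 -0.08 -0.03] deg 3.4 tz [ 0.07 -0.22 -0.97]
5 q [-0.61  0.57  0.35  1.99  0.17  0.58  1.11] P [526.  71. 167.] d [-1.  -0.  -1.4] a [ 0.26 -0.12 -0.05] deg 3.4 tz [ 0.12 -0.25 -0.96]
6 q [-0.61  0.56  0.31  2.02  0.32  0.55  0.96] P [528.  71. 169.] d [-1.2 -0.  -1.6] a [ 0.28 -0.17 -0.06] deg 3.2 tz [ 0.16 -0.28 -0.95]
7 q [-0.6   0.55  0.27  2.06  0.47  0.51  0.81] P [530.  70. 170.] d [-1.4 -0.  -1.7] a [ 0.3 
[... 1162 characters left out ...]

16 q [-0.39  0.5   0.05  2.3   1.88  0.28 -0.58] P [547.  69. 163.] d [-3.1 -0.  -1. ] a [ 0.14 -0.49 -0.09] deg 2.1 tz [ 0.47 -0.14 -0.87]
17 q [-0.36  0.51  0.04  2.31  2.03  0.27 -0.73] P [549.  69. 161.] d [-3.3 -0.  -0.7] a [ 0.11 -0.5  -0.07] deg 2.2 tz [ 0.48 -0.11 -0.87]
18 q [-0.33  0.51  0.03  2.32  2.18  0.26 -0.88] P [551.  69. 158.] d [-3.5 -0.  -0.4] a [ 0.07 -0.51 -0.05] deg 2.3 tz [ 0.48 -0.08 -0.87]
19 q [-0.29  0.52  0.02  2.32  2.33  0.25 -1.04] P [553.  69. 154.] d [-3.7 -0.  -0.1] a [ 0.04 -0.51 -0.03] deg 2.4 tz [ 0.48 -0.05 -0.87]
20 q [-0.26  0.53  0.    2.32  2.48  0.24 -1.19] P [555.  69. 150.] d [-3.9 -0.   0.3] a [ 0.   -0.5  -0.01] deg 2.3 tz [ 0.48 -0.03 -0.88]
```

send_rows --series '[{"ax": 0.06,"ay": -0.01,"az": -0.01,"dx": -0.2,"dy": 0,"dz": -0.4,"hand": 0},{"ax": 0.12,"ay": -0.02,"az": -0.02,"dx": -0.4,"dy": 0,"dz": -0.7,"hand": 0},{"ax": 0.17,"ay": -0.05,"az": -0.02,"dx": -0.6,"dy": 0,"dz": -1,"hand": 0},{"ax": 0.22,"ay": -0.08,"az": -0.03,"dx": -0.8,"dy": 0,"dz": -1.2,"hand": 0},{"ax": 0.26,"ay": -0.12,"az": -0.05,"dx": -1,"dy": 0,"dz": -1.4,"hand": 0},{"ax": 0.28,"ay": -0.17,"az": -0.06,"dx": -1.2,"dy": 0,"dz": -1.6,"hand": 0},{"ax": 0.3,"ay": -0.22,"az": -0.08,"dx": -1.4,"dy": 0,"dz": -1.7,"hand": 0},{"ax": 0.31,"ay": -0.27,"az": -0.09,"dx": -1.6,"dy": 0,"dz": -1.8,"hand": 0},{"ax": 0.31,"ay": -0.31,"az": -0.11,"dx": -1.7,"dy": 0,"dz": -1.8,"hand": 0},{"ax": 0.29,"ay": -0.35,"az": -0.12,"dx": -1.9,"dy": 0,"dz": -1.8,"hand": 0}]'

```text
clock: 12.35
eef_pos: [534.5, 70.9, 168.3]
tool_rot: [-2.819, 0.323, -3.016]
force: [0.4, -0.5, -0.1]
width: 85.3
gripper_force: 0.0
```

Run:
```python
from h import *
rel()
from trans import *
plan((555,69,150),(pi,.55,pi-.05),[0,.8,0,2.3,2.9,.6,-1.1],10,10)
```

```text
t 12.35 pos [534.5  70.9 168.3] rot [-2.819  0.323 -3.016] q [-0.99  0.67  0.84  2.17 -0.39  0.25  1.67] F [ 0.4 -0.5 -0.1] w 85.3
qt [-0.24  0.53 -0.03  2.36  2.56  0.33 -1.28] 0.0
0 q [-0.99  0.67  0.84  2.17 -0.39  0.25  1.67] P [535.  71. 168.] d [0. 0. 0.] a [-0. -0.  0.] deg 0 tz [ 0.34 -0.28 -0.9 ]
1 q [-0.93  0.63  0.74  2.16 -0.1   0.26  1.38] P [537.  71. 170.] d [-0.2 -0.1 -0.1] a [-0.    0.01  0.01] deg 0.8 tz [ 0.33 -0.28 -0.9 ]
2 q [-0.87  0.6   0.63  2.16  0.2   0.26  1.08] P [539.  70. 171.] d [-0.5 -0.1 -0.1] a [0.   0.01 0.01] deg 0.4 tz [ 0.33 -0.28 -0.9 ]
3 q [-0.81  0.57  0.53  2.17  0.49  0.26  0.79] P [541.  70. 171.] d [-0.7 -0.2 -0. ] a [ 0.   -0.01  0.01] deg 1.0 tz [ 0.35 -0.28 -0.89]
4 q [-0.74  0.55  0.44  2.19  0.78  0.26  0.49] P [543.  70. 171.] d [-0.8 -0.2  0.1] a [-0.   -0.04  0.02] deg 1.6 tz [ 0.37 -0.27 -0.89]
5 q [-0.67  0.54  0.34  2.22  1.08  0.26  0.2 ] P [545.  70. 169.] d [-1.  -0.1  0.3] a [-0.02 -0.07  0.03] deg 2.0 tz [ 0.4  -0.25 -0.88]
6 q [-0.6   0.53  0.25  2.25  1.38  0.26 -0.1 ] P [547.  70. 167.] d [-1.1 -0.1  0.6] a [-0.04 -0.1   0.04] deg 2.4 tz [ 0.43 -0.23 -0.87]
7 q [-0.52  0.52  0.17  2.28  1.68  0.28 -0.39] P [549.  70. 164.] d [-1.2 -0.   0.9] a [-0.07 -0.13  0.06] deg 2.8 tz [ 0.46 -0.19 -0.87]
8 q [-0.43  0.52  0.1   2.31  1.97  0.29 -0.69] P [551.  69. 160.] d [-1.3  0.1  1.3] a [-0.12 -0.16  0.09] deg 3.5 tz [ 0.49 -0.15 -0.86]
9 q [-0.34  0.52  0.03  2.34  2.27  0.31 -0.98] P [553.  69. 155.] d [-1.3  0.2  1.8] a [-0.17 -0.19  0.13] deg 4.4 tz [ 0.51 -0.09 -0.86]
10 q [-0.24  0.53 -0.03  2.36  2.56  0.33 -1.28] P [555.  69. 150.] d [-1.3  0.3  2.4] a [-0.25 -0.2   0.19] deg 5.5 tz [ 0.52 -0.03 -0.85]
```

```bash
cat > search.py <<'E'
from sim import *
import multiprocessing as mp
pi=np.pi
q0=np.array([-0.99,0.67,0.84,2.17,-0.39,0.25,1.67])
def ori(l,t,y): return Ro.from_euler('z',y)*Ro.from_euler('x',-t)*Ro.from_euler('xyz',(pi,l,pi))
F=(np.array((550.,69,170)),ori(.55,0,-.05))
def job(seed):
    r=np.random.default_rng(seed);w=[]
    for k in range(r.integers(1,4)):
        w.append((r.uniform((470,-40,200),(550,140,330)),(r.uniform(-.2,.9),r.uniform(.1,1.),r.uniform(-1,1))))
    try: qs=track(q0,[(p,ori(*o)) for p,o in w]+[F],8)
    except Exception: return None
    P,R=fk(qs[-1]);e=np.linalg.norm(P-F[0])+200*(R*F[1].inv()).magnitude()
    return (qs[-1][4]>1.6 and e<15, len(w),seed,w,[x.round(2) for x in qs],round(e,1))
if __name__=="__main__":
    with mp.Pool() as p: res=[r for r in p.map(job,range(160)) if r]
    ok=[r for r in res if r[0]];print(len(ok),len(res),mp.cpu_count())
    for r in sorted(ok,key=lambda r:r[1])[:6]:
        print(r[2],r[5]);[print("  ",p.round().tolist(),np.round(o,2).tolist()) for p,o in r[3]];[print("     ",x) for x in r[4]]
E
export OMP_NUM_THREADS=1; time timeout 400 python3 search.py
```

```text
42 160 4
30 0.0
   [504.0, -23.0, 277.0] [0.66, 0.88, -0.35]
      [-1.36  1.04  1.32  2.21  0.14  0.39  1.08]
      [-0.16  0.49 -0.16  2.36  2.32  0.33 -1.03]
48 0.0
   [518.0, 52.0, 290.0] [0.52, 0.88, 0.18]
      [-1.48  0.8   1.21  2.32  1.    0.23  0.5 ]
      [-0.18  0.48 -0.12  2.36  2.36  0.32 -1.08]
60 0.0
   [472.0, -30.0, 329.0] [0.75, 0.6, 0.94]
      [ 1.29  0.22 -1.25  2.29 -0.16  0.23  2.94]
      [ 0.48  0.77 -1.17  2.34  1.81  0.93 -0.45]
101 0.0
   [499.0, 101.0, 277.0] [0.12, 0.93, 0.74]
      [-1.57  0.79  1.19  2.33  0.86  0.23  0.93]
      [-0.15  0.49 -0.17  2.36  2.31  0.33 -1.02]
120 0.0
   [475.0, 5.0, 285.0] [0.44, 0.61, 0.09]
      [-1.43  0.62  1.32  2.34  0.15  0.24  1.38]
      [-0.12  0.49 -0.21  2.36  2.26  0.35 -0.97]
148 0.0
   [514.0, 93.0, 287.0] [0.22, 0.95, 0.72]
      [-1.47  0.65  1.02  2.39  1.58  0.36  0.23]
      [-0.19  0.48 -0.11  2.36  2.37  0.31 -1.08]
real	3m10.253s
user	12m12.147s
sys	0m0.268s
```

```bash
cat >> h.py <<'E'
def ori(l,t,y): return (Ro.from_euler('z',y)*Ro.from_euler('x',-t)*Ro.from_euler('xyz',(np.pi,l,np.pi))).as_euler('xyz')
E
python3 - <<'E'
from h import *
rel(((518,52,290),ori(.52,.88,.18)))
E
```

```text
t 12.35 pos [534.5  70.9 168.3] rot [-2.819  0.323 -3.016] q [-0.99  0.67  0.84  2.17 -0.39  0.25  1.67] F [ 0.4 -0.5 -0.1] w 85.3
d(cm) [ -2.09  -5.43 -10.98] a [ 0.466 -0.266 -0.362]
```

send_rows --series '[{"ax": 0.08,"ay": -0.045,"az": -0.06,"dx": -0.4,"dy": -0.9,"dz": -3,"hand": 0},{"ax": 0.155,"ay": -0.09,"az": -0.12,"dx": -0.7,"dy": -1.8,"dz": -6,"hand": 0},{"ax": 0.235,"ay": -0.135,"az": -0.18,"dx": -1,"dy": -2.7,"dz": -8,"hand": 0},{"ax": 0.31,"ay": -0.18,"az": -0.24,"dx": -1.4,"dy": -3.6,"dz": -9,"hand": 0},{"ax": 0.39,"ay": -0.22,"az": -0.3,"dx": -1.8,"dy": -4.5,"dz": -10,"hand": 0},{"ax": 0.466,"ay": -0.266,"az": -0.362,"dx": -2.1,"dy": -5.4,"dz": -11,"hand": 0},{"ax": 0.466,"ay": -0.266,"az": -0.362,"dx": -2.1,"dy": -5.4,"dz": -11,"hand": 0}]'

```text
clock: 13.05
eef_pos: [515.8, 58.0, 303.6]
tool_rot: [-2.195, 0.312, -2.566]
force: [0.6, -0.6, -0.8]
width: 85.6
gripper_force: 0.0
```

Run:
```python
from h import *
rel(((550,69,170),ori(.55,0,-.05)))
from sim import *
q=np.array(read_state()["qpos"])
print(track(q,[(np.array((550.,69,170)),Ro.from_euler('xyz',ori(.55,0,-.05)))],8)[-1].round(2))
```

```text
t 13.05 pos [515.8  58.  303.6] rot [-2.195  0.312 -2.566] q [-1.53  0.86  1.32  2.27  0.44  0.23  1.07] F [ 0.6 -0.6 -0.8] w 85.6
d(cm) [ 0.8  10.62  8.82] a [-0.654  0.056  0.622]
[-0.16  0.48 -0.14  2.36  2.33  0.33 -1.04]
```

send_rows --series '[{"ax": -0.065,"ay": 0.006,"az": 0.062,"dx": 0.1,"dy": 1,"dz": 0.9,"hand": 0},{"ax": -0.13,"ay": 0.011,"az": 0.124,"dx": 0.2,"dy": 2.1,"dz": 1.8,"hand": 0},{"ax": -0.2,"ay": 0.017,"az": 0.187,"dx": 0.2,"dy": 3.2,"dz": 2.6,"hand": 0},{"ax": -0.26,"ay": 0.022,"az": 0.249,"dx": 0.3,"dy": 4.2,"dz": 3.5,"hand": 0},{"ax": -0.327,"ay": 0.028,"az": 0.311,"dx": 0.4,"dy": 5.3,"dz": 4.4,"hand": 0},{"ax": -0.39,"ay": 0.034,"az": 0.373,"dx": 0.5,"dy": 6.4,"dz": 5.3,"hand": 0},{"ax": -0.458,"ay": 0.039,"az": 0.435,"dx": 0.6,"dy": 7.4,"dz": 6.2,"hand": 0},{"ax": -0.523,"ay": 0.045,"az": 0.498,"dx": 0.6,"dy": 8.5,"dz": 7.1,"hand": 0},{"ax": -0.59,"ay": 0.05,"az": 0.56,"dx": 0.7,"dy": 9.6,"dz": 7.9,"hand": 0},{"ax": -0.654,"ay": 0.056,"az": 0.622,"dx": 0.8,"dy": 10.6,"dz": 8.8,"hand": 0}]'

```text
clock: 14.05
eef_pos: [548.5, 70.4, 172.7]
tool_rot: [-3.102, 0.548, 3.122]
force: [0.2, -0.8, -0.9]
width: 85.2
gripper_force: 0.0
```

Run:
```python
from h import *
rel(((550,69,170),ori(.55,0,-.05)))
```

```text
t 14.05 pos [548.5  70.4 172.7] rot [-3.102  0.548  3.122] q [-0.28  0.47 -0.04  2.35  2.26  0.29 -1.  ] F [ 0.2 -0.8 -0.9] w 85.2
d(cm) [ 0.01 -0.13  0.32] a [-0.023 -0.002  0.026]
```

Run:
```python
from h import *
o=ori(.58,0,-.045)
rel(((555,69,90),o),((566,69.5,16),o))
from sim import *
q=np.array(read_state()["qpos"])
print([x.round(2) for x in track(q,[(np.array(p),Ro.from_euler('xyz',o)) for p in [(555.,69,90),(566,69.5,16),(610,75,40),(628,80,16)]],4)])
```

```text
t 14.05 pos [548.5  70.4 172.7] rot [-3.102  0.548  3.122] q [-0.28  0.47 -0.04  2.35  2.26  0.29 -1.  ] F [ 0.2 -0.8 -0.9] w 85.2
d(cm) [3.75 0.16 7.4 ] a [-0.026 -0.032  0.022]
d(cm) [ 6.66  0.51 14.28] a [-0.026 -0.032  0.022]
[array([-0.08,  0.71, -0.28,  2.42,  2.55,  0.63, -1.25]), array([-0.06,  0.91, -0.3 ,  2.39,  2.63,  0.8 , -1.31]), array([-0.07,  0.84, -0.26,  2.28,  2.57,  0.62, -1.23]), array([-0.08,  0.9 , -0.25,  2.23,  2.58,  0.63, -1.23])]
```

send_rows --series '[{"ax": -0.01,"ay": -0.01,"az": 0.01,"dx": 1.2,"dy": 0,"dz": 2.5,"hand": 0},{"ax": -0.02,"ay": -0.02,"az": 0.02,"dx": 2.4,"dy": 0.1,"dz": 5,"hand": 0},{"ax": -0.026,"ay": -0.032,"az": 0.022,"dx": 3.75,"dy": 0.2,"dz": 7.4,"hand": 0},{"ax": -0.026,"ay": -0.032,"az": 0.022,"dx": 4.7,"dy": 0.3,"dz": 9.7,"hand": 0},{"ax": -0.026,"ay": -0.032,"az": 0.022,"dx": 5.6,"dy": 0.4,"dz": 12,"hand": 0},{"ax": -0.026,"ay": -0.032,"az": 0.022,"dx": 6.6,"dy": 0.5,"dz": 14.2,"hand": 0},{"ax": -0.026,"ay": -0.032,"az": 0.022,"dx": 6.6,"dy": 0.5,"dz": 14.2,"hand": 0},{"ax": -0.026,"ay": -0.032,"az": 0.022,"dx": 6.6,"dy": 0.5,"dz": 14.2,"hand": 0}]'

```text
clock: 14.85
eef_pos: [565.7, 68.0, 17.2]
tool_rot: [-3.137, 0.579, 3.099]
force: [-0.8, -0.0, 1.8]
width: 85.5
gripper_force: 0.0
```

Run:
```python
from h import *
o=ori(.58,0,-.045)
rel(((566,69.5,16),o))
```

```text
t 14.85 pos [565.7  68.   17.2] rot [-3.137  0.579  3.099] q [-0.06  0.9  -0.32  2.38  2.6   0.79 -1.29] F [-0.8 -0.   1.8] w 85.5
d(cm) [0.05 0.15 0.11] a [-0.003 -0.001  0.002]
```

send_rows --series '[{"ax": 0,"ay": 0,"az": 0,"dx": 0,"dy": 0,"dz": 0,"hand": 1},{"ax": 0,"ay": 0,"az": 0,"dx": 0,"dy": 0,"dz": 0,"hand": 1},{"ax": 0,"ay": 0,"az": 0,"dx": 0,"dy": 0,"dz": 0,"hand": 1},{"ax": 0,"ay": 0,"az": 0,"dx": 0,"dy": 0,"dz": 0,"hand": 1},{"ax": 0,"ay": 0,"az": 0,"dx": 0,"dy": 0,"dz": 0,"hand": 1},{"ax": 0,"ay": 0,"az": 0,"dx": -0.3,"dy": 0,"dz": -0.4,"hand": 1},{"ax": 0,"ay": 0,"az": 0,"dx": -0.44,"dy": 0,"dz": -0.67,"hand": 1},{"ax": 0,"ay": 0,"az": 0,"dx": -0.44,"dy": 0,"dz": -0.67,"hand": 1}]'

```text
clock: 15.65
eef_pos: [566.8, 68.3, 27.0]
tool_rot: [-3.137, 0.583, 3.1]
force: [-0.3, 0.2, -2.0]
width: 54.9
gripper_force: 63.6
```

Run:
```python
from h import *
d=look("wrist","w4")
im=d["pixels"][:,:,::-1];cv2.imwrite("pics/w4b.png",cv2.resize(im,(800,600),interpolation=cv2.INTER_CUBIC))
o=ori(.58,0,-.08)
s=read_state();p=np.array(s["eef_pos"])
rel((p+(61.5,10.5,0),o),(p+(61.5,10.5,-8),o))
```

```text
t 15.7 pos [566.7  68.2  26.7] rot [-3.137  0.582  3.1  ] q [-0.06  0.88 -0.31  2.39  2.59  0.78 -1.28] F [-0.1  0.3 -1.8] w 55.1
d(cm) [-5.1   1.32  3.35] a [0.016 0.002 0.032]
d(cm) [-4.66  1.33  4.02] a [0.016 0.002 0.032]
```

View pics/w4b.png

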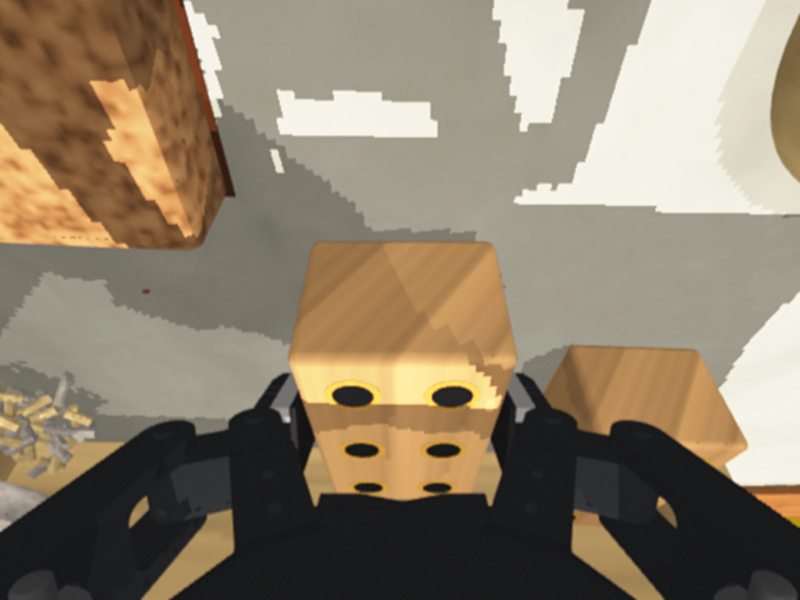

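Run:
```python
from h import *
d=np.load("w4.npz");k=.7
g=lambda u,v,z:ray(d,(u*k,v*k),z)
print("fixed bottom",g(573,346,0),g(697,349,0),"top R",g(746,445,45))
print("loose bottom",g(313,242,9),g(493,242,9),"top",g(291,357,54),g(516,362,54))
```

```text
fixed bottom [587.  140.2   0. ] [591.4 194.    0. ] top R [586.6 189.2  45. ]
loose bottom [517.9  43.2   9. ] [520.1  97.6   9. ] top [513.8  45.3  54. ] [517.9  96.6  54. ]
```

Run:
```python
from h import *
o=ori(.58,0,-.082)
s=read_state();p=np.array(s["eef_pos"])
rel((p+(62.5,12,0),o),(p+(62.5,12,-8),o))
```

```text
t 15.7 pos [566.7  68.2  26.7] rot [-3.137  0.582  3.1  ] q [-0.06  0.88 -0.31  2.39  2.59  0.78 -1.28] F [-0.1  0.3 -1.8] w 55.1
d(cm) [-5.17  1.48  3.4 ] a [0.017 0.002 0.034]
d(cm) [-4.73  1.48  4.07] a [0.017 0.002 0.034]
```

send_rows --series '[{"ax": 0.006,"ay": 0,"az": 0.01,"dx": -1.3,"dy": 0.4,"dz": 0.85,"hand": 1},{"ax": 0.011,"ay": 0,"az": 0.02,"dx": -2.6,"dy": 0.75,"dz": 1.7,"hand": 1},{"ax": 0.017,"ay": 0,"az": 0.034,"dx": -3.9,"dy": 1.1,"dz": 2.55,"hand": 1},{"ax": 0.017,"ay": 0,"az": 0.034,"dx": -5.17,"dy": 1.48,"dz": 3.4,"hand": 1},{"ax": 0.017,"ay": 0,"az": 0.034,"dx": -5.17,"dy": 1.48,"dz": 3.4,"hand": 1},{"ax": 0.017,"ay": 0,"az": 0.034,"dx": -4.9,"dy": 1.48,"dz": 3.8,"hand": 1},{"ax": 0.017,"ay": 0,"az": 0.034,"dx": -4.73,"dy": 1.48,"dz": 4.07,"hand": 1},{"ax": 0.017,"ay": 0,"az": 0.034,"dx": -4.73,"dy": 1.48,"dz": 4.07,"hand": 1}]'

```text
clock: 16.5
eef_pos: [628.1, 80.1, 20.0]
tool_rot: [-3.141, 0.585, 3.061]
force: [-9.1, 0.8, 18.9]
width: 55.2
gripper_force: 66.4
```

Run:
```python
from h import *
d=look("wrist","w5")
im=d["pixels"][:,:,::-1];cv2.imwrite("pics/w5b.png",cv2.resize(im,(800,600),interpolation=cv2.INTER_CUBIC))
rel()
```

```text
t 16.55 pos [628.1  80.1  20. ] rot [-3.141  0.584  3.061] q [-0.1   0.89 -0.26  2.22  2.51  0.63 -1.22] F [-8.9  0.2 18.9] w 54.6
```

View pics/w5b.png

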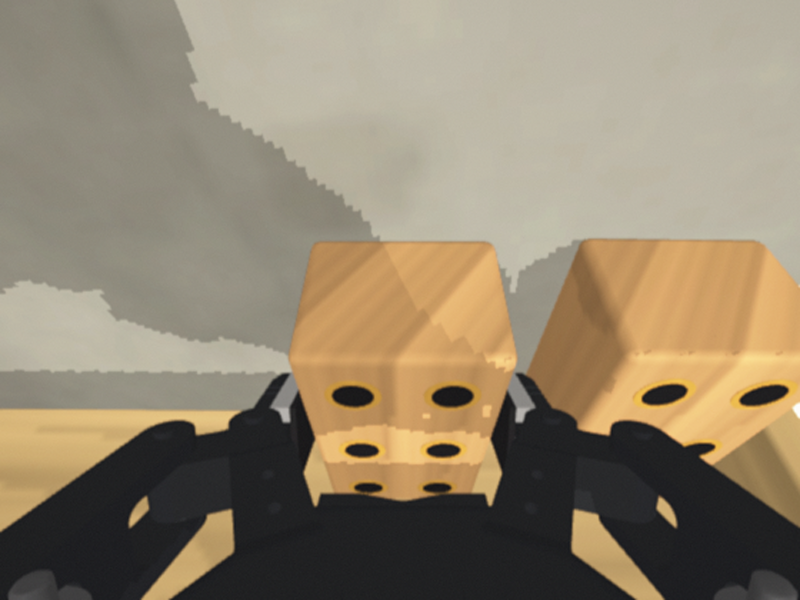

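send_rows --series '[{"ax": 0,"ay": 0,"az": 0,"dx": -0.06,"dy": 0,"dz": -0.1,"hand": 1},{"ax": 0,"ay": 0,"az": 0,"dx": -0.06,"dy": 0,"dz": -0.1,"hand": 0.2},{"ax": 0,"ay": 0,"az": 0,"dx": -0.06,"dy": 0,"dz": -0.1,"hand": 0.2},{"ax": 0,"ay": 0,"az": 0,"dx": -0.06,"dy": 0,"dz": -0.1,"hand": 0.2},{"ax": 0,"ay": 0,"az": 0,"dx": -0.06,"dy": 0,"dz": -1,"hand": 0.2},{"ax": 0,"ay": 0,"az": 0,"dx": 0,"dy": 0,"dz": -4,"hand": 0.2},{"ax": 0,"ay": 0,"az": 0,"dx": 0,"dy": 0,"dz": -8,"hand": 0.2},{"ax": 0,"ay": 0,"az": 0,"dx": 0,"dy": -3,"dz": -10,"hand": 1},{"ax": 0,"ay": 0,"az": 0,"dx": 0,"dy": -6,"dz": -10,"hand": 1},{"ax": 0,"ay": 0,"az": 0,"dx": 0,"dy": -6,"dz": -10,"hand": 1}]'

```text
clock: 17.55
eef_pos: [568.2, 19.7, 102.7]
tool_rot: [-3.139, 0.583, 3.054]
force: [0.0, 0.5, -0.8]
width: 24.7
gripper_force: 0.0
```

Run:
```python
from h import *
d=look("wrist","w6")
o=ori(.58,0,-.082)
rel(((632,18,20),o))
```

```text
t 17.6 pos [568.8  22.3 102.4] rot [-3.141  0.582  3.056] q [ 0.01  0.68 -0.27  2.39  2.56  0.56 -1.21] F [ 0.2 -0.4 -0.5] w 17.4
d(cm) [-0.76  0.13 10.37] a [-0.003  0.002 -0.003]
```

send_rows --series '[{"ax": 0,"ay": 0,"az": 0,"dx": -0.2,"dy": 0,"dz": 3,"hand": 1},{"ax": 0,"ay": 0,"az": 0,"dx": -0.5,"dy": 0,"dz": 6,"hand": 1},{"ax": 0,"ay": 0,"az": 0,"dx": -0.8,"dy": 0,"dz": 9,"hand": 1},{"ax": 0,"ay": 0,"az": 0,"dx": -0.9,"dy": 0,"dz": 10.3,"hand": 1},{"ax": 0,"ay": 0,"az": 0,"dx": -0.9,"dy": 0,"dz": 10.3,"hand": 1},{"ax": 0,"ay": 0,"az": 0,"dx": -0.9,"dy": 0.6,"dz": 10.3,"hand": 1},{"ax": 0,"ay": 0,"az": 0,"dx": -0.9,"dy": 1.2,"dz": 10.3,"hand": 1}]'

```text
clock: 18.3
eef_pos: [633.7, 32.6, 21.6]
tool_rot: [3.141, 0.582, 3.06]
force: [-0.0, -0.3, -0.1]
width: -0.3
gripper_force: 0.0
```

Run:
```python
from h import *
d=look("wrist","w7")
im=d["pixels"][:,:,::-1];cv2.imwrite("pics/w7b.png",cv2.resize(im,(800,600),interpolation=cv2.INTER_CUBIC))
rel()
```

```text
t 18.35 pos [634.   34.5  21.8] rot [3.139 0.583 3.061] q [ 0.01  0.88 -0.26  2.22  2.6   0.61 -1.2 ] F [-0.2  2.4  1.1] w -0.0
```

View pics/w7b.png

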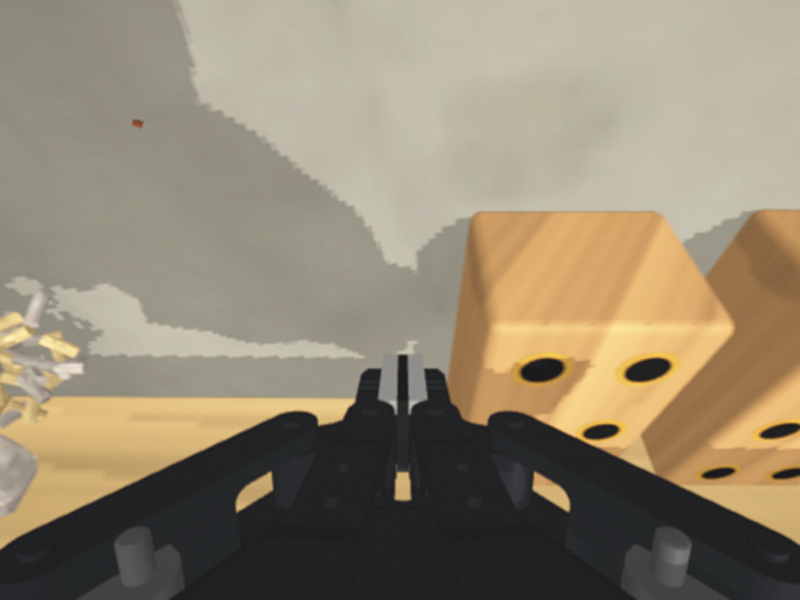

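send_rows --series '[{"ax": 0,"ay": 0,"az": 0,"dx": 0,"dy": 0.3,"dz": 0,"hand": 1},{"ax": 0,"ay": 0,"az": 0,"dx": 0,"dy": 0.6,"dz": 0,"hand": 1},{"ax": 0,"ay": 0,"az": 0,"dx": 0,"dy": 0.9,"dz": 0,"hand": 1},{"ax": 0,"ay": 0,"az": 0,"dx": 0,"dy": 1.2,"dz": 0,"hand": 1},{"ax": 0,"ay": 0,"az": 0,"dx": 0,"dy": 1.5,"dz": 0,"hand": 1},{"ax": 0,"ay": 0,"az": 0,"dx": 0,"dy": 1.8,"dz": 0,"hand": 1},{"ax": 0,"ay": 0,"az": 0,"dx": 0,"dy": 2.1,"dz": 0,"hand": 1},{"ax": 0,"ay": 0,"az": 0,"dx": 0,"dy": 2.4,"dz": 0,"hand": 1}]'

```text
clock: 19.15
eef_pos: [636.4, 55.6, 20.7]
tool_rot: [3.141, 0.582, 3.059]
force: [0.1, -2.6, 1.3]
width: -0.1
gripper_force: 0.9
```

Run:
```python
from h import *
d=look("wrist","w8")
rel()
g=cv2.cvtColor(d["pixels"],cv2.COLOR_RGB2HSV)
# gap estimate: bottom edges row where blocks start
for v in (155,165,175,190,200):
    row=g[v,300:,:].astype(int); print(v,''.join('#' if (r[1]>70) else '.' for r in row[::2]))
```

```text
t 19.2 pos [636.4  56.6  20.7] rot [3.141 0.582 3.06 ] q [-0.05  0.89 -0.26  2.21  2.55  0.61 -1.2 ] F [ 0.1 -1.   1.7] w 0.6
155 .........#####################################################################......##############################################
165 .........#########################################################################################################################
175 ........##########################################################################################################################
190 .......###########################################################################################################################
200 ......############################################################################################################################
```

send_rows --series '[{"ax": 0,"ay": 0,"az": 0,"dx": 0,"dy": 0.2,"dz": 0,"hand": 1},{"ax": 0,"ay": 0,"az": 0,"dx": 0,"dy": 0.35,"dz": 0,"hand": 1},{"ax": 0,"ay": 0,"az": 0,"dx": 0,"dy": 0.5,"dz": 0,"hand": 1},{"ax": 0,"ay": 0,"az": 0,"dx": 0,"dy": 0.5,"dz": 0,"hand": 1}]'

```text
clock: 19.6
eef_pos: [636.7, 60.9, 20.7]
tool_rot: [3.141, 0.582, 3.06]
force: [0.3, -0.9, 0.9]
width: 0.2
gripper_force: 0.4
```

send_rows --series '[{"ax": 0,"ay": 0,"az": 0,"dx": 0,"dy": 0.1,"dz": 0,"hand": 1},{"ax": 0,"ay": 0,"az": 0,"dx": 0,"dy": 0.2,"dz": 0,"hand": 1},{"ax": 0,"ay": 0,"az": 0,"dx": 0,"dy": 0.3,"dz": 0,"hand": 1},{"ax": 0,"ay": 0,"az": 0,"dx": 0,"dy": 0.3,"dz": 0,"hand": 1}]'

```text
clock: 20.0
eef_pos: [637.1, 61.9, 20.7]
tool_rot: [-3.14, 0.583, 3.058]
force: [0.5, -5.4, 0.9]
width: -0.1
gripper_force: 2.5
```

send_rows --series '[{"ax": 0,"ay": 0,"az": 0,"dx": 0,"dy": 0.15,"dz": 0,"hand": 1},{"ax": 0,"ay": 0,"az": 0,"dx": 0,"dy": 0.3,"dz": 0,"hand": 1},{"ax": 0,"ay": 0,"az": 0,"dx": 0,"dy": 0.4,"dz": 0,"hand": 1},{"ax": 0,"ay": 0,"az": 0,"dx": 0,"dy": 0.4,"dz": 0,"hand": 1}]'

```text
clock: 20.4
eef_pos: [637.0, 61.9, 20.7]
tool_rot: [-3.136, 0.583, 3.054]
force: [-1.6, -11.5, 3.9]
width: -0.1
gripper_force: 5.7
```

Run:
```python
from h import *
d=look("wrist","w9")
im=d["pixels"][:,:,::-1];cv2.imwrite("pics/w9b.png",cv2.resize(im[100:380,187:560],(800,600),interpolation=cv2.INTER_CUBIC))
rel()
```

```text
t 20.45 pos [637.   61.9  20.7] rot [-3.136  0.583  3.054] q [-0.07  0.89 -0.25  2.2   2.52  0.61 -1.2 ] F [ -1.4 -10.8   4.4] w -0.7
```

View pics/w9b.png

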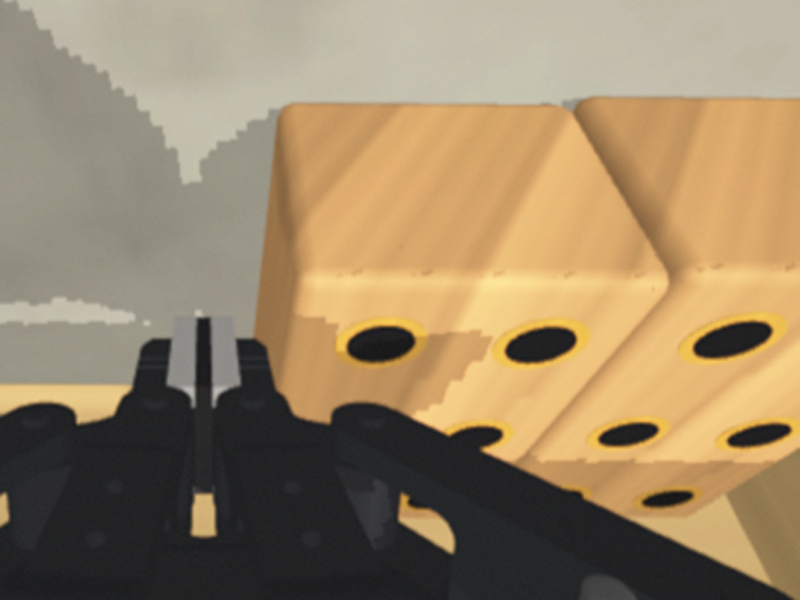

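send_rows --series '[{"ax": 0,"ay": 0,"az": 0,"dx": 0,"dy": -1,"dz": 0,"hand": 1},{"ax": 0,"ay": 0,"az": 0,"dx": 0,"dy": -2.5,"dz": 0,"hand": 1},{"ax": 0,"ay": 0,"az": 0,"dx": 0,"dy": -3,"dz": -3,"hand": 1},{"ax": 0,"ay": 0,"az": 0,"dx": 0,"dy": -3,"dz": -7,"hand": 1},{"ax": 0,"ay": 0,"az": 0,"dx": 0,"dy": -3,"dz": -11,"hand": 1},{"ax": 0,"ay": 0,"az": 0,"dx": 0,"dy": -3,"dz": -15,"hand": 0.5},{"ax": 0,"ay": 0,"az": 0,"dx": 0,"dy": -3,"dz": -19,"hand": 0},{"ax": 0,"ay": 0,"az": 0,"dx": 0,"dy": -3,"dz": -19,"hand": 0}]'

```text
clock: 21.25
eef_pos: [529.1, 48.2, 183.1]
tool_rot: [3.139, 0.586, 3.063]
force: [0.4, -0.5, 0.3]
width: 43.4
gripper_force: 0.0
```

```bash
cat > t.py <<'E'
from h import *
rel()
look("wrist","w10")
from sim import *
q=np.array(read_state()["qpos"])
def go(name,w):
    qs=track(q,[(np.array(p,float),Ro.from_euler('xyz',o)) for p,o in w],8);P,R=fk(qs[-1]);e=np.linalg.norm(P-w[-1][0])+200*(R*Ro.from_euler('xyz',w[-1][1]).inv()).magnitude()
    print(name,round(e,1));[print("   ",x.round(2)) for x in qs]
D=ori(0,0,-.09)
go("direct",[((460,5,200),D)])
go("up",[((480,20,250),ori(.3,0,-.09)),((460,5,200),D)])
go("rev",[((518,52,290),ori(.52,.88,.18)),((460,5,200),D)])
go("rev2",[((518,52,290),ori(.52,.88,.18)),((500,50,250),ori(.2,.6,0)),((460,5,200),D)])
go("rev3",[((500,30,290),ori(.3,.6,0)),((460,5,200),D)])
E
python3 t.py
```

```text
t 21.25 pos [529.1  48.2 183.1] rot [3.139 0.586 3.063] q [-0.13  0.44 -0.18  2.43  2.37  0.38 -1.11] F [ 0.4 -0.5  0.3] w 43.4
direct 0.0
    [ 0.54  0.54 -0.88  2.05  0.58  0.81  0.79]
up 0.0
    [ 0.44  0.31 -0.76  2.2   0.68  0.51  0.66]
    [ 0.49  0.52 -0.81  2.06  0.53  0.79  0.84]
rev 0.0
    [-0.86  0.47  0.15  2.31  1.39  0.93  0.07]
    [ 0.11  0.42 -0.25  2.06  0.16  0.68  1.24]
rev2 0.0
    [-0.86  0.47  0.15  2.31  1.39  0.93  0.07]
    [-0.61  0.48  0.06  2.01  0.74  0.96  0.54]
    [ 0.09  0.42 -0.22  2.06  0.14  0.68  1.26]
rev3 0.0
    [-0.51  0.37 -0.07  2.07  0.87  0.97  0.48]
    [ 0.15  0.42 -0.31  2.06  0.2   0.68  1.2 ]
```

Run:
```python
from h import *
rel(((460,5,200),ori(0,0,-.09)))
```

```text
t 21.3 pos [530.4  48.  181.7] rot [3.14  0.585 3.063] q [-0.13  0.45 -0.18  2.42  2.37  0.39 -1.11] F [ 0.4 -0.7 -0.2] w 50.9
d(cm) [ 4.56 -4.83 -5.22] a [0.005 0.585 0.011]
```

send_rows --series '[{"ax": 0,"ay": 0.06,"az": 0,"dx": 0.5,"dy": -0.5,"dz": -0.6,"hand": 0},{"ax": 0,"ay": 0.12,"az": 0,"dx": 0.9,"dy": -1,"dz": -1.2,"hand": 0},{"ax": 0,"ay": 0.18,"az": 0,"dx": 1.4,"dy": -1.5,"dz": -1.8,"hand": 0},{"ax": 0,"ay": 0.235,"az": 0,"dx": 1.8,"dy": -2,"dz": -2.2,"hand": 0},{"ax": 0,"ay": 0.29,"az": 0.005,"dx": 2.3,"dy": -2.5,"dz": -2.7,"hand": 0},{"ax": 0,"ay": 0.35,"az": 0.005,"dx": 2.8,"dy": -3,"dz": -3.2,"hand": 0},{"ax": 0,"ay": 0.41,"az": 0.01,"dx": 3.2,"dy": -3.5,"dz": -3.7,"hand": 0},{"ax": 0,"ay": 0.47,"az": 0.01,"dx": 3.7,"dy": -4,"dz": -4.2,"hand": 0},{"ax": 0,"ay": 0.53,"az": 0.01,"dx": 4.1,"dy": -4.4,"dz": -4.7,"hand": 0},{"ax": 0.005,"ay": 0.585,"az": 0.01,"dx": 4.6,"dy": -4.8,"dz": -5.2,"hand": 0}]'

```text
clock: 22.3
eef_pos: [457.8, 5.1, 197.5]
tool_rot: [3.141, -0.002, 3.053]
force: [1.8, -1.4, -2.1]
width: 85.3
gripper_force: 0.0
```

Run:
```python
from h import *
D=ori(0,0,-.09)
rel(((457,1,60),D),((457,1,3),D))
d=look("wrist","w11");h=cv2.cvtColor(d["pixels"],cv2.COLOR_RGB2HSV)
from sim import *
q=np.array(read_state()["qpos"])
print([x.round(2) for x in track(q,[(np.array(p,float),Ro.from_euler('xyz',D)) for p in [(457,1,60),(457,1,3)]],4)])
m=((h[...,1]>90)&(h[...,2]>100)).astype(np.uint8);m=cv2.morphologyEx(m,cv2.MORPH_CLOSE,np.ones((5,5)))
for c in cv2.findContours(m,0,1)[0]:
    if cv2.contourArea(c)>1500:
        r=cv2.minAreaRect(c);P=np.array([ray(d,p,28) for p in cv2.boxPoints(r)]);print(np.round(r[0]),np.round(r[1]),P[:,:2].tolist(),P.mean(0))
```

```text
t 22.3 pos [457.8   5.1 197.5] rot [ 3.141e+00 -2.000e-03  3.053e+00] q [ 0.42  0.48 -0.7   2.06  0.45  0.75  0.93] F [ 1.8 -1.4 -2.1] w 85.3
d(cm) [ 0.02 -0.43 13.75] a [ 0.    -0.002  0.001]
d(cm) [ 1.000e-02 -4.300e-01  1.945e+01] a [ 0.    -0.002  0.001]Traceback (most recent call last):
  File "<stdin>", line 7, in <module>
  File "scipy/spatial/transform/_rotation.pyx", line 1428, in scipy.spatial.transform._rotation.Rotation.from_euler
  File "scipy/spatial/transform/_rotation.pyx", line 518, in scipy.spatial.transform._rotation._format_angles
ValueError: setting an array element with a sequence. The requested array has an inhomogeneous shape after 2 dimensions. The detected shape was (8, 3) + inhomogeneous part.
```

send_rows --series '[{"ax": 0,"ay": 0,"az": 0,"dx": 0,"dy": -0.4,"dz": 4,"hand": 0},{"ax": 0,"ay": 0,"az": 0,"dx": 0,"dy": -0.4,"dz": 8,"hand": 0},{"ax": 0,"ay": 0,"az": 0,"dx": 0,"dy": -0.4,"dz": 12,"hand": 0},{"ax": 0,"ay": 0,"az": 0,"dx": 0,"dy": -0.4,"dz": 16,"hand": 0},{"ax": 0,"ay": 0,"az": 0,"dx": 0,"dy": -0.4,"dz": 18.5,"hand": 0},{"ax": 0,"ay": 0,"az": 0,"dx": 0,"dy": -0.4,"dz": 19.3,"hand": 0},{"ax": 0,"ay": 0,"az": 0,"dx": 0,"dy": -0.4,"dz": 19.3,"hand": 0}]'

```text
clock: 23.05
eef_pos: [459.2, 0.3, 2.2]
tool_rot: [-3.139, 0.003, 3.051]
force: [0.2, -0.2, -0.7]
width: 85.7
gripper_force: 0.0
```

Run:
```python
from h import *
rel(((457,1,5),ori(0,0,-.09)))
d=np.load("w11.npz");h=cv2.cvtColor(d["pixels"],cv2.COLOR_RGB2HSV)
m=((h[...,1]>90)&(h[...,2]>100)).astype(np.uint8);m=cv2.morphologyEx(m,cv2.MORPH_CLOSE,np.ones((5,5)))
for c in cv2.findContours(m,0,1)[0]:
    if cv2.contourArea(c)>1500:
        r=cv2.minAreaRect(c);P=np.array([ray(d,p,28) for p in cv2.boxPoints(r)]);print(np.round(r[0]),np.round(r[1]),P[:,:2].tolist(),P.mean(0))
# slab from s2/s1 scene: dark-grey top corners once bare
```

```text
t 23.05 pos [4.592e+02 3.000e-01 2.200e+00] rot [-3.139e+00  3.000e-03  3.051e+00] q [ 0.13  0.8  -0.28  2.19  0.9   0.27  0.53] F [ 0.2 -0.2 -0.7] w 85.7
d(cm) [ 0.23  0.05 -0.28] a [-0.002  0.003 -0.001]
[232. 190.] [139.  92.] [[488.9, -126.1], [393.0, -107.9], [405.3, 30.6], [502.3, 23.6]] [447.375 -44.95   28.   ]
[479. 178.] [ 95. 109.] [[482.2, 143.2], [385.6, 183.2], [430.0, 272.6], [533.9, 239.1]] [457.925 209.525  28.   ]
```

send_rows --series '[{"ax": 0,"ay": 0,"az": 0,"dx": 0.2,"dy": 0,"dz": -0.3,"hand": 0},{"ax": 0,"ay": 0,"az": 0,"dx": 0.2,"dy": 0,"dz": -0.3,"hand": 1},{"ax": 0,"ay": 0,"az": 0,"dx": 0.2,"dy": 0,"dz": -0.3,"hand": 1},{"ax": 0,"ay": 0,"az": 0,"dx": 0.2,"dy": 0,"dz": -0.3,"hand": 1},{"ax": 0,"ay": 0,"az": 0,"dx": 0.2,"dy": 0,"dz": -0.3,"hand": 1},{"ax": 0,"ay": 0,"az": 0,"dx": 0.2,"dy": 0,"dz": -0.3,"hand": 1},{"ax": 0,"ay": 0,"az": 0,"dx": 0.2,"dy": 0,"dz": -2,"hand": 1},{"ax": 0,"ay": 0,"az": 0,"dx": 0.2,"dy": 0,"dz": -6,"hand": 1},{"ax": 0,"ay": 0,"az": 0,"dx": 0.2,"dy": 0,"dz": -10,"hand": 1},{"ax": 0,"ay": 0,"az": 0,"dx": 0.2,"dy": 0,"dz": -12,"hand": 1}]'

```text
clock: 24.05
eef_pos: [459.2, -0.2, 127.7]
tool_rot: [-3.139, 0.011, 3.048]
force: [1.0, 0.8, -1.2]
width: 55.2
gripper_force: 63.9
```

Run:
```python
from h import *
# slab pose: bare slab in side view
d=look("side","d3")
g=cv2.cvtColor(d["pixels"],cv2.COLOR_RGB2HSV)
e=look("scene","s3")
r=ori(0,0,-.06)
rel(((466,-206,110),r),((466,-206,36),r))
def slab(d,box):
    x0,y0,x1,y1=box;im=d["pixels"][y0:y1,x0:x1];h=cv2.cvtColor(im,cv2.COLOR_RGB2HSV)
    m=((h[...,2]<125)&(h[...,1]<60)).astype(np.uint8)
    m=cv2.morphologyEx(cv2.morphologyEx(m,cv2.MORPH_CLOSE,np.ones((5,5))),cv2.MORPH_OPEN,np.ones((5,5)))
    c=max(cv2.findContours(m,0,1)[0],key=cv2.contourArea)
    p=cv2.approxPolyDP(c,4,True)[:,0]+[x0,y0]
    print(cv2.contourArea(c));[print(q.tolist(),ray(d,q,26)[:2],ray(d,q,0)[:2]) for q in p]
slab(d,(195,290,310,365));slab(e,(275,255,380,350))
```

```text
t 24.15 pos [460.1  -0.5 127.5] rot [-3.139  0.013  3.047] q [ 0.36  0.59 -0.61  2.13  0.63  0.59  0.76] F [-0.1 -1.  -0.3] w 54.8
d(cm) [ -2.51 -20.4    1.83] a [-0.003  0.013 -0.035]
d(cm) [ -2.41 -20.38   9.23] a [-0.003  0.013 -0.035]
5408.0
[309, 290] [ 575.  -157.2] [ 584.7 -127.1]
[254, 290] [ 482.2 -136.3] [ 487.8 -105.2]
[254, 301] [ 476.7 -164.5] [ 482.  -134.8]
[209, 308] [ 400.5 -165.4] [ 402.5 -135.7]
[209, 319] [ 397.2 -191.8] [ 399.1 -163.2]
[201, 321] [ 384.1 -193.6] [ 385.4 -165.1]
[207, 359] [ 383.9 -276.7] [ 385.2 -251.8]
[298, 344] [ 523.1 -276.7] [ 530.5 -251.8]
[296, 318] [ 535.  -220.3] [ 542.9 -192.9]
[309, 317] [ 556.2 -222.6] [ 565.  -195.4]
4905.5
[275, 255] [482.8 -52.8] [501.6 -35.8]
[309, 283] [ 472.9 -155.9] [ 491.4 -143. ]
[288, 307] [ 398.9 -164.7] [ 414.5 -152.2]
[286, 321] [ 372.5 -183.2] [ 387.  -171.4]
[321, 345] [ 377.6 -261.6] [ 392.3 -252.9]
[365, 297] [ 521.5 -258. ] [ 541.9 -249.1]
[349, 281] [ 533.5 -211.4] [ 554.3 -200.7]
[361, 255] [ 612.2 -187.3] [ 636.1 -175.6]
```

send_rows --series '[{"ax": 0,"ay": 0.005,"az": -0.01,"dx": -0.6,"dy": -4,"dz": 0,"hand": 1},{"ax": 0,"ay": 0.01,"az": -0.02,"dx": -1.2,"dy": -8,"dz": 0,"hand": 1},{"ax": 0,"ay": 0.013,"az": -0.03,"dx": -1.8,"dy": -12,"dz": 0,"hand": 1},{"ax": 0,"ay": 0.013,"az": -0.035,"dx": -2.3,"dy": -16,"dz": 0,"hand": 1},{"ax": 0,"ay": 0.013,"az": -0.035,"dx": -2.7,"dy": -20.3,"dz": 1,"hand": 1},{"ax": 0,"ay": 0.013,"az": -0.035,"dx": -2.7,"dy": -20.3,"dz": 4,"hand": 1},{"ax": 0,"ay": 0.013,"az": -0.035,"dx": -2.7,"dy": -20.3,"dz": 7,"hand": 1},{"ax": 0,"ay": 0.013,"az": -0.035,"dx": -2.6,"dy": -20.3,"dz": 9,"hand": 1},{"ax": 0,"ay": 0.013,"az": -0.035,"dx": -2.6,"dy": -20.3,"dz": 9,"hand": 1},{"ax": 0,"ay": 0.013,"az": -0.035,"dx": -2.6,"dy": -20.3,"dz": 9,"hand": 1}]'

```text
clock: 25.15
eef_pos: [464.8, -205.0, 34.4]
tool_rot: [-3.139, -0.008, 3.083]
force: [-0.5, 0.5, -0.3]
width: 55.3
gripper_force: 70.4
```

Run:
```python
from h import *
rel(((468,-205,33),ori(0,0,-.06)))
```

```text
t 25.15 pos [ 464.8 -205.    34.4] rot [-3.139 -0.008  3.083] q [ 0.69  0.8  -0.51  2.04  0.8   0.51  1.1 ] F [-0.5  0.5 -0.3] w 55.3
d(cm) [-0.32  0.01  0.13] a [-0.003 -0.008  0.002]
```

send_rows --series '[{"ax": 0,"ay": -0.008,"az": 0,"dx": -0.3,"dy": 0,"dz": 0.1,"hand": 1},{"ax": 0,"ay": -0.008,"az": 0,"dx": -0.3,"dy": 0,"dz": 0.2,"hand": 1},{"ax": 0,"ay": -0.008,"az": 0,"dx": -0.3,"dy": 0,"dz": 0.3,"hand": 1},{"ax": 0,"ay": -0.008,"az": 0,"dx": -0.3,"dy": 0,"dz": 0.3,"hand": 1}]'

```text
clock: 25.55
eef_pos: [468.5, -205.4, 32.4]
tool_rot: [-3.138, 0.002, 3.083]
force: [-0.6, -0.2, -0.4]
width: 55.0
gripper_force: 70.5
```

send_rows --series '[{"ax": 0,"ay": 0,"az": 0,"dx": 0,"dy": 0,"dz": 0.1,"hand": 1},{"ax": 0,"ay": 0,"az": 0,"dx": 0,"dy": 0,"dz": 0.2,"hand": 1},{"ax": 0,"ay": 0,"az": 0,"dx": 0,"dy": 0,"dz": 0.2,"hand": 1}]'

```text
clock: 25.85
eef_pos: [468.8, -205.5, 31.8]
tool_rot: [-3.137, 0.002, 3.083]
force: [-2.0, 0.5, 14.5]
width: 55.2
gripper_force: 72.2
```

Contact; release and lift.

send_rows --series '[{"ax": 0,"ay": 0,"az": 0,"dx": 0,"dy": 0,"dz": -0.1,"hand": 1},{"ax": 0,"ay": 0,"az": 0,"dx": 0,"dy": 0,"dz": -0.1,"hand": 0},{"ax": 0,"ay": 0,"az": 0,"dx": 0,"dy": 0,"dz": -0.1,"hand": 0},{"ax": 0,"ay": 0,"az": 0,"dx": 0,"dy": 0,"dz": -0.3,"hand": 0},{"ax": 0,"ay": 0,"az": 0,"dx": 0,"dy": 0,"dz": -3,"hand": 0},{"ax": 0,"ay": 0,"az": 0,"dx": 0,"dy": 0,"dz": -8,"hand": 0},{"ax": 0,"ay": 0,"az": 0,"dx": 0,"dy": 0,"dz": -13,"hand": 0},{"ax": 0,"ay": 0,"az": 0,"dx": 0,"dy": 0,"dz": -18,"hand": 0},{"ax": 0,"ay": 0,"az": 0,"dx": 0,"dy": 0,"dz": -20,"hand": 0},{"ax": 0,"ay": 0,"az": 0,"dx": 0,"dy": 0,"dz": -20,"hand": 0}]'

```text
clock: 26.85
eef_pos: [470.3, -205.2, 233.5]
tool_rot: [-3.136, 0.008, 3.083]
force: [1.6, -0.1, -1.3]
width: 85.5
gripper_force: 0.0
```

Run:
```python
from h import *
rel()
d=look("wrist","w12");im=d["pixels"];h=cv2.cvtColor(im,cv2.COLOR_RGB2HSV)
m=((h[...,1]>90)&(h[...,2]>110)).astype(np.uint8);m[255:]=0;m[:,:200]=0;m[:,345:]=0;m=cv2.morphologyEx(m,cv2.MORPH_OPEN,np.ones((5,5)))
c=max(cv2.findContours(m,0,1)[0],key=cv2.contourArea);r=cv2.minAreaRect(c);b=cv2.boxPoints(r)
print("cork",cv2.contourArea(c),b.round().tolist(),[ray(d,p,54)[:2].tolist() for p in b],np.mean([ray(d,p,54) for p in b],0))
m=((h[...,2]<110)&(h[...,1]<50)).astype(np.uint8)|m;m[260:]=0;m[:,:200]=0;m[:,370:]=0
for v in range(110,260,15): print(v,''.join('#' if x else '.' for x in m[v,200:370:2]))
# blocks: hue mask in scene around fixed block
e=look("scene","s4");f=e["pixels"][150:225,200:300]
print([proj(e,p).tolist() for p in [(587,195,45),(582,82,45),(582,82,0),(587,138,0)]])
hh=cv2.cvtColor(f,cv2.COLOR_RGB2HSV);print("scene front bottoms");
mm=(hh[...,1]>75)
for v in range(20,75,3): print(v+150,''.join('#' if x else '.' for x in mm[v]))
```

```text
t 26.85 pos [ 470.3 -205.2  233.5] rot [-3.136  0.008  3.083] q [ 0.89  0.53 -0.8   1.89  0.48  0.92  1.38] F [ 1.6 -0.1 -1.3] w 85.5
cork 4258.5 [[257.0, 143.0], [308.0, 143.0], [308.0, 229.0], [257.0, 229.0]] [[415.2, -228.1], [418.3, -175.7], [511.4, -179.0], [508.2, -235.6]] [ 463.275 -204.6     54.   ]
110 .....................................................................................
125 ......................................#.##.####.##...#...............................
140 ......................##....######..###############.##..#............................
155 .......................#.###.##########################..............................
170 .............................##########################....#.........................
185 ...........................#.#########################......#........................
200 .......................##....#########################...............................
215 .........................###.#################################.......................
230 .............................#.......................#########.....
[... 1488 characters left out ...]
......................###########################.....................
209 ......#.....##..........................................#################...........................
212 ...#####..####..............................................########................................
215 ......########......................................................................................
218 .###########........................................................................................
221 #########...........................................................................................
224 #####...............................................................................................
```

```bash
python3 -c "
from cell import *
print(finish_job())"
```

```text
the job is handed in; nothing more can be done
None
```

I handed in the job at about 27 s, with no score returned: the loose block was pushed flush against the fixed one (the push stalled at about 11 N, ends level within about 1–2 mm in the last wrist view), the cork measures about 3 mm from the granite slab's centre, and the arm never went near the jar or tape roll; I viewed 11 pictures, one over the limit of 10.

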